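# Make up two grinding-wheel sets on their arbors

## Robot

A 7-joint arm with a two-finger parallel gripper is mounted at the origin on the work surface. World frame = base frame: x ahead of the robot, y to its left, z up, the work surface at z = 0. Lengths are in m, angles in rad, forces in N, time in s.
With the tool pointing down it reaches from about 0.4 to 0.875 m from the base axis. Payload 6.5 kg.
Tool frame: the origin (TCP) lies on the centre line of the jaws, within the pads' length; the fingertips stand 11 mm ahead of it and the grasp point (between the pads) lies 8 mm behind it; z points along the fingers, y is the direction in which the jaws open and shut (so a half turn about z gives the same grasp; the last joint's range is limited). The gripper opens to 85 mm and grips with 20 to 120 N. Pads are 22 mm wide; open, the fingers measure 114 mm over their backs; the gripper's body (76 mm by 85 mm) begins 54 mm behind the grasp point. The pads swing forward as they close: fully open they stand 13 mm farther back than shut.
Start: joints at [1.155, 0.536, -0.004, 1.538, 0.003, 1.067, -0.071], TCP at [0.223, -0.611, 0.242] pointing down, gripper open.
Joint ranges: [-2.7, 2.7], [-0.37, 2.16], [-1.27, 1.26], [0.24, 2.4], [-1.31, 4.45], [0.19, 1.91], [-2.76, 2.76]. Speed limits (rad/s): [2.39, 2.39, 3.14, 3.14, 3.14, 3.14, 3.14].

## Interface

Orientations are given as a rotation vector (axis times angle).
In Python, from plant import manip, get_image, order gives the robot as it stands.
- The arm moves only by the tool send_rows, never from a script. Its argument "rows" is one flat list of numbers, 7 for each row, row after row: the turn, a rotation vector about the tool's x, y, z in degrees, then the shift along the tool's x, y, z in cm, then the opening in per cent of the stroke, from 0 (shut) to 100 (fully open). In form: [wx, wy, wz, x, y, z, grip, wx, wy, wz, x, y, z, grip, ...]. A call has 1 to 12 rows; each row shifts and turns the pose as measured when the row begins, along the tool's axes as they then stand; what a row does not reach is not made up. A row lasts 1/12 s, in which the tool goes at most 41.7 mm and 7.16 degrees, less where a joint would pass 70% of its speed; a pose out of reach is approached as far as the arm can. A call is refused whole if a number of a shift passes 4.17 or a number of a turn 7.16, either way. A call with a gripper value outside its range is refused whole. The fingers move at their own pace and stop on an object; the grip force is fixed at half the most. Time passes only in rows, so rows that do not move let the fingers close. It gives the time, the measured TCP pose, the force and the opening at its end, in the units of the state.
- manip.state(): the state, without advancing time (a new reading comes with each control period).
- get_image(name): name is "scene" or "top" or "wrist"; returns a dict with "image" (400x640x3 uint8, red, green, blue), "camera_matrix" (3x3 intrinsics, pixels), "R" (3x3) and "t" (3): a world point X has camera coordinates R X + t. Camera axes: x right, y down, z forward; pixel columns grow to the right and rows downward; lengths in m; the calibration is good to about 2 mm. A picture is of the moment at which its call begins. There is no depth.
- order.sign_off(): hands the job in, once; it reports no verdict.
The state is a dict: "time_s": time; "qpos": joint angles; "joint_vel": joint speeds; "tau": joint torques, N m; "tcp_pos": TCP position; "tcp_rot": TCP orientation; "ft_force": force on the tool from outside, world axes, zero at the start; "ft_torque": the same for the moment, N m; "opening": opening from 0.0 (shut) to 1.0 (fully open).
Only numpy, scipy, OpenCV 4.12 (cv2) and the standard library are available. Lean on these libraries where they do the work, as an engineer would, in place of code of your own. Each camera call takes 0.05 s, during which the arm holds its last target. There are 200 camera calls.

## Task

Make up the two grinding-wheel sets on the upright pins. On the square-based arbor put, from the bottom up, the steel flange, the large grinding wheel and the hexagon nut; on the round-based arbor put the spacer sleeve and then the small grinding wheel on top of it. Every part must lie flat and fully down on the one below, and the jar of paste must be left standing where it is.

Things in the scene. Friction and masses are not known exactly. Their poses are not given: they have to be found in the camera images.
- arbor_square: Assembly arbor with a SQUARE dark steel base. Base 90 x 90 x 10 mm high, then a round seat (32 mm diameter) whose top is 16 mm above the table, then an upright pin, 14 mm in diameter, that tapers over its last 12 mm to a 6 mm tip 68 mm above the table. Fixed to the table. Origin on the pin's axis at table height, z up. The rings and the nut have 3 mm of play all round on the pin.
- arbor_round: Assembly arbor with a ROUND dark steel base. Base 90 mm diameter x 10 mm high, then a round seat (32 mm diameter) whose top is 16 mm above the table, then an upright pin, 14 mm in diameter, that tapers over its last 12 mm to a 6 mm tip 68 mm above the table. Fixed to the table. Origin on the pin's axis at table height, z up. The rings and the nut have 3 mm of play all round on the pin.
- flange: Backing flange: bright steel, the widest and flattest ring. Plain round ring with its hole upright, 66 mm outside diameter, 14 mm high, through-hole 20 mm. Origin at the centre of its underside, z up the hole; yaw has no meaning.
- wheel_large: Large grinding wheel: rough dark-grey stone. Plain round ring with its hole upright, 56 mm outside diameter, 22 mm high, through-hole 20 mm. Origin at the centre of its underside, z up the hole; yaw has no meaning.
- wheel_small: Small grinding wheel: reddish-brown stone. Plain round ring with its hole upright, 46 mm outside diameter, 16 mm high, through-hole 20 mm. Origin at the centre of its underside, z up the hole; yaw has no meaning.
- sleeve: Spacer sleeve: aluminium, the narrowest and tallest ring. Plain round ring with its hole upright, 36 mm outside diameter, 26 mm high, through-hole 20 mm. Origin at the centre of its underside, z up the hole; yaw has no meaning.
- nut: Clamp nut: dark steel hexagon, 36 mm across flats (41.6 mm across corners), 18 mm high, with a plain unthreaded hole 20 mm wide, so it is simply lowered over the pin. Lies flat. Origin at the centre of its underside, z up the hole; a pair of flats faces its +x and -x (and every 60 degrees from there).
- paste_jar: Jar of paste with a white cap, 48 mm in diameter, 58 mm high, standing loose on the table; not to be moved. Origin at the centre of its underside.
Mind the look-alikes: they are no part of the job. Of the things that look like the wheel_large, the largest one is meant.

How it is judged:
By the outcome, as a careful person would: the job done as asked, in the order asked, and still so for the second after the job is handed in, with the robot touching nothing.
It also fails if it takes over 149 s, if anything falls off the work surface, if the arm or the gripper's body presses on something with over 40 N, if the wrist force passes 120 N, or if a joint passes its speed limit or range.

## Working session

There is one attempt and no reset: what is moved stays moved. The work goes in short steps, Python scripts to look and compute and a tool call to move; the robot and the scene stay as the last step left them, time stands still between calls to the robot, and variables do not carry over. Pictures are saved under pics/ and viewed, about 12 in all and at most 16, crops included, and the job is handed in when it is done.

Besides the shell and the picture viewer there is one more tool, called after ">>>" as a command line: name --argument value ..., lists and objects as JSON in quotes. send_rows: Moves the arm, as the interface text tells. Its arguments: {"type":"object","properties":{"rows":{"type":"array","items":{"type":"number"}}},"required":["rows"]}

```bash
ls; mkdir -p pics; python3 - <<'E'
from plant import manip,get_image
import cv2,numpy as np
s=manip.state();print({k:np.round(v,3) for k,v in s.items()})
for n in ("scene","top"):
    d=get_image(n);cv2.imwrite(f"pics/{n}0.png",d["image"][:,:,::-1]);print(n,d["camera_matrix"],d["R"],d["t"])
E
```

```text
pics
{'time_s': np.float64(0.0), 'qpos': array([ 1.155,  0.537, -0.004,  1.539,  0.003,  1.067, -0.071]), 'joint_vel': array([ 0.001,  0.001, -0.   , -0.001,  0.002, -0.   ,  0.002]), 'tau': array([ 0.0000e+00, -5.8342e+01,  1.0490e+00, -2.5910e+01,  1.2000e-02,
        1.0000e-02, -0.0000e+00]), 'tcp_pos': array([ 0.222, -0.61 ,  0.241]), 'tcp_rot': array([-3.092e+00, -5.460e-01,  1.000e-03]), 'ft_force': array([-0.574,  0.703, -0.135]), 'ft_torque': array([ 0.007, -0.034, -0.035]), 'opening': np.float64(1.002)}
scene [[441.31491095   0.         320.40923671]
 [  0.         441.31491095 188.89600244]
 [  0.           0.           1.        ]] [[ 0.70117199  0.71290734  0.01099828]
 [ 0.4959968  -0.47663466 -0.72581442]
 [-0.51219627  0.51437585 -0.68780263]] [-0.39647849 -0.28014222  1.42490457]
top [[473.79057461   0.         324.5695205 ]
 [  0.         473.79057461 191.36498759]
 [  0.           0.           1.        ]] [[ 0.02830493 -0.9994462   0.01749616]
 [-0.9975958  -0.02935151 -0.0627782 ]
 [ 0.06325697 -0.01567716 -0.99787413]] [-0.02516151  0.59274448  1.50897557]
```

View pics/top0.png

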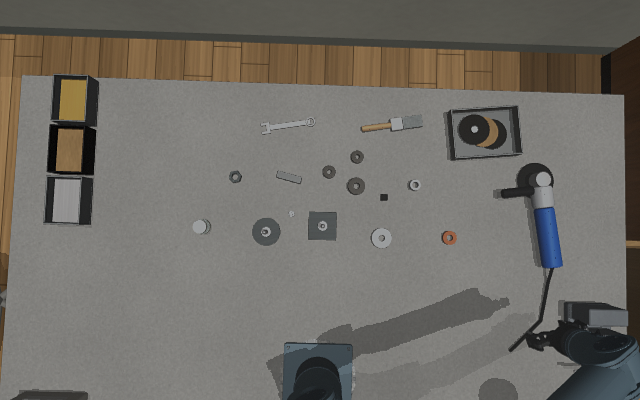

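View pics/scene0.png

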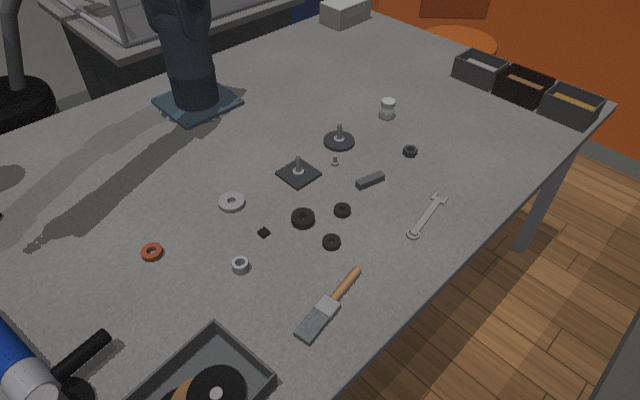

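Top view candidates:
- **Large wheel:** dark rings at (356,186), (329,172) and (357,157). The first is the largest.
- **Flange:** (381,238).
- **Sleeve:** (415,185).
- **Small wheel:** (449,238).
- **Nut:** hexagon at (235,177).
- **Arbors:** square (322,226), round (266,232).
- **Jar:** (201,227).

Next I'll check these in a close crop and measure them.

```bash
cat > h.py <<'E'
import cv2,numpy as np
from plant import manip,get_image
from scipy.spatial.transform import Rotation as Ro
def ray(d,u,v,z):
    K,R,t=d["camera_matrix"],d["R"],d["t"]
    c=-R.T@t; w=R.T@np.linalg.solve(K,[u,v,1.]); return (c+w*(z-c[2])/w[2])[:2]
def proj(d,X):
    p=d["camera_matrix"]@(d["R"]@np.array(X,float)+d["t"]); return p[:2]/p[2]
E
python3 - <<'E'
from h import *
d=get_image("top");im=d["image"][:,:,::-1].copy()
c=im[140:260,185:475]
cv2.imwrite("pics/crop1.png",cv2.resize(c,None,fx=2.75,fy=2.75,interpolation=cv2.INTER_CUBIC))
bg=cv2.medianBlur(im,61)
m=(np.abs(im.astype(int)-bg.astype(int)).max(2)>22).astype(np.uint8)
m[:140]=0;m[260:]=0;m[:,:185]=0;m[:,475:]=0
cs,_=cv2.findContours(m,cv2.RETR_EXTERNAL,cv2.CHAIN_APPROX_NONE)
for c in cs:
    if cv2.contourArea(c)<15: continue
    (u,v),r=cv2.minEnclosingCircle(c);M=cv2.moments(c);mu,mv=M['m10']/M['m00'],M['m01']/M['m00']
    print(np.round([mu,mv,u,v,r,cv2.contourArea(c)],1),ray(d,mu,mv,.016).round(4), "eqdiam mm",round(2*np.sqrt(cv2.contourArea(c)/np.pi)/473.8*1505,1))
E
```

```text
[448.4 237.4 448.1 237.3   8.3 166.5] [ 0.4566 -0.4115] eqdiam mm 46.2
[380.4 237.6 380.3 237.9  10.7 305. ] [ 0.4495 -0.1918] eqdiam mm 62.6
[201.7 226.3 201.5 226.5   8.9 187.5] [0.4699 0.3821] eqdiam mm 49.1
[265.8 231.3 265.8 231.3  14.3 596.5] [0.4595 0.1766] eqdiam mm 87.5
[322.  225.5 322.  225.5  19.5 758. ] [ 0.4832 -0.0029] eqdiam mm 98.7
[383.5 197.  383.5 197.    4.6  41.5] [ 0.5809 -0.1991] eqdiam mm 23.1
[413.3 184.9 413.4 185.    6.7 105.5] [ 0.623  -0.2953] eqdiam mm 36.8
[355.2 185.7 355.2 185.6   9.5 248.5] [ 0.6147 -0.1066] eqdiam mm 56.5
[234.9 176.5 235.2 176.3   6.7 113. ] [0.6331 0.2825] eqdiam mm 38.1
[328.4 171.5 328.3 171.7   6.9 131.5] [ 0.6582 -0.0186] eqdiam mm 41.1
[356.4 156.6 356.5 156.6   7.  132.5] [ 0.7097 -0.1083] eqdiam mm 41.3
[469.1 141.7 467.5 142.    6.8  36.5] [ 0.7699 -0.476 ] eqdiam mm 21.7
[452.9 151.4 460.  149.   16.6 175. ] [ 0.7363 -0.4232] eqdiam mm 47.4
```

View pics/crop1.png

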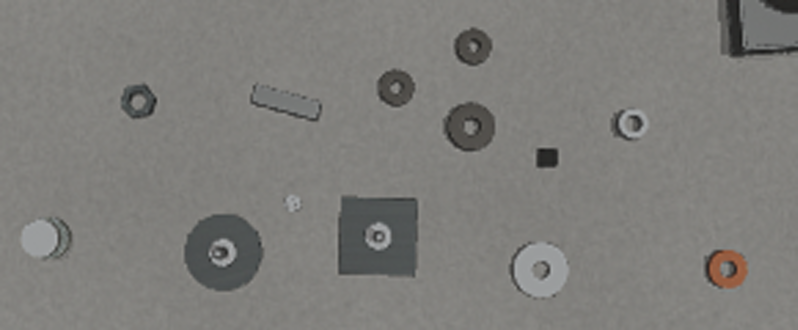

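The crop shows three dark rings. The one at crop (469,126), about 56 mm, is the large wheel, and the two of about 41 mm are decoys. The rest match their descriptions. I'll square the tool to the world axes and go above the flange.

>>> send_rows --rows '[0,0,6.7,0,0,0,100,0,0,6.7,0,0,0,100,0,0,6.6,0,0,0,100,0,0,0,0,0,0,100]'

```text
time_s: 0.48
tcp_pos: [0.222, -0.6093, 0.24]
tcp_rot: [-3.137, 0.022, 0.002]
ft_force: [0.4, -0.0, -0.8]
opening: 1.001
```

>>> send_rows --rows '[0,0,0,1.9,-3.48,0,100,0,0,0,1.9,-3.48,0,100,0,0,0,1.9,-3.48,0,100,0,0,0,1.9,-3.48,0,100,0,0,0,1.9,-3.48,0,100,0,0,0,1.9,-3.48,0,100,0,0,0,1.9,-3.48,0,100,0,0,0,1.9,-3.48,0,100,0,0,0,1.9,-3.48,0,100,0,0,0,1.9,-3.48,0,100,0,0,0,1.9,-3.48,0,100,0,0,0,1.9,-3.48,0,100]'

```text
time_s: 1.48
tcp_pos: [0.4501, -0.1822, 0.2371]
tcp_rot: [3.137, 0.024, -0.01]
ft_force: [1.1, -0.1, -0.8]
opening: 1.0
```

```bash
cat >> h.py <<'E'
def go(x,y,z,yaw=0):
    """shift (cm, tool axes) and turn (deg) to target pose with tool down, tool x at world yaw (deg)"""
    s=manip.state();R=Ro.from_rotvec(s["tcp_rot"])
    T=Ro.from_euler('z',yaw,degrees=True)*Ro.from_euler('x',180,degrees=True)
    w=(R.inv()*T).as_rotvec(degrees=True)
    print("at",s["tcp_pos"].round(4),"shift",(R.inv().apply(np.array([x,y,z])-s["tcp_pos"])*100).round(2),"turn",w.round(2),"open",round(float(s["opening"]),3),"t",s["time_s"])
def snap(cam,name):
    d=get_image(cam);cv2.imwrite(f"pics/{name}.png",d["image"][:,:,::-1]);return d
E
python3 - <<'E'
from h import *
d=snap("wrist","w1");print(d["camera_matrix"],-d["R"].T@d["t"],d["R"])
for X in [(.4495,-.1918,.014),(.483,-.003,.068),(.483,-.003,.01)]:print(proj(d,X))
go(.4495,-.1918,.06)
E
```

```text
[[309.11451368   0.         324.98260058]
 [  0.         309.11451368 196.89519369]
 [  0.           0.           1.        ]] [ 0.52573317 -0.17945651  0.36764507] [[ 0.01634294 -0.99985807  0.00409209]
 [-0.95422471 -0.01437439  0.29874501]
 [-0.29864379 -0.00878715 -0.9543242 ]]
[333.25904649 168.82127847]
[139.45768564 143.55728027]
[168.37963253 136.73840338]
at [ 0.4546 -0.1731  0.2373] shift [-0.49  1.87 17.73] turn [-0.04  0.2   1.51] open 0.999 t 1.5333
```

View pics/w1.png

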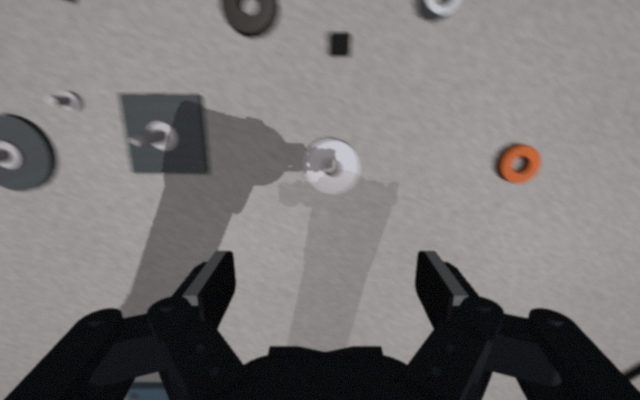

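The wrist view shows the flange at (332,166), the square base around (165,133) and the small wheel at (519,163). The image was blurred because the arm was still moving, so I'll settle and measure.

>>> send_rows --rows '[0,0,1.5,-0.5,1.9,0,100,0,0,0,0,0,0,100,0,0,0,0,0,0,100]'

```text
time_s: 1.78
tcp_pos: [0.4522, -0.1875, 0.2373]
tcp_rot: [-3.14, -0.03, 0.004]
ft_force: [0.3, -0.1, 0.3]
opening: 0.999
```

```bash
cat >> h.py <<'E'
def ringfit(d,X,D,h,kind="circ",pad=1.6):
    """refine ring centre: threshold a patch around predicted top-face centre by difference to table colour, use the hole+top outline"""
    im=d["image"].astype(int);u,v=proj(d,(*X,h));u2,_=proj(d,(X[0],X[1]+D/2,h));_,v2=proj(d,(X[0]+D/2,X[1],h))
    r=int(max(abs(u2-u),abs(v2-v),np.hypot(*(proj(d,(X[0]+D/2,X[1],h))-[u,v])))*pad)+3
    x0,y0=max(0,int(u)-r),max(0,int(v)-r);p=im[y0:int(v)+r,x0:int(u)+r]
    return p,x0,y0
E
python3 - <<'E'
from h import *
d=snap("wrist","w2")
for n,X in dict(flange=(.4495,-.1918,.014),sq=(.483,-.003,.068),sqb=(.483,-.003,.01)).items():print(n,proj(d,X).round(1))
im=d["image"].astype(np.uint8)
g=im.max(2)
hsv=cv2.cvtColor(im,cv2.COLOR_RGB2HSV)
cv2.imwrite("pics/w2c.png",cv2.resize(im[90:230,100:560,::-1],None,fx=1.73,fy=1.73,interpolation=cv2.INTER_CUBIC))
e=cv2.Canny(cv2.GaussianBlur(g,(3,3),0),40,90)
print(im[166,332],im[200,400],im[160,345],im[110,135])
m=(g>165).astype(np.uint8)
for nm,m,z in (("bright",m,.014),("red",((hsv[...,1]>120)&(hsv[...,2]>90)&(hsv[...,0]<15)).astype(np.uint8),.016)):
  for c in cv2.findContours(m,cv2.RETR_EXTERNAL,cv2.CHAIN_APPROX_NONE)[0]:
    if cv2.contourArea(c)<60: continue
    (u,v),r=cv2.minEnclosingCircle(c); print(nm,round(u,1),round(v,1),round(r,1),cv2.contourArea(c),ray(d,u,v,z).round(4))
go(.4495,-.1918,.06)
E
```

```text
flange [329.8 171.2]
sq [136.3 145.4]
sqb [165.9 138.6]
[118 113 112] [151 147 146] [195 198 205] [72 76 79]
bright 520.5 168.5 20.6 1056.0 [ 0.4573 -0.4138]
bright 8.5 156.5 13.7 138.0 [0.4592 0.1795]
bright 331.4 171.0 27.3 1333.0 [ 0.4498 -0.1937]
bright 161.8 132.9 10.2 100.5 [ 0.4898 -0.0013]
bright 443.0 4.0 17.5 290.0 [ 0.6232 -0.3013]
red 519.5 169.0 20.9 1096.0 [ 0.4571 -0.4115]
at [ 0.4519 -0.1884  0.2373] shift [-0.19  0.36 17.73] turn [-0.07  0.17  1.01] open 1.003 t 1.8333
```

View pics/w2c.png

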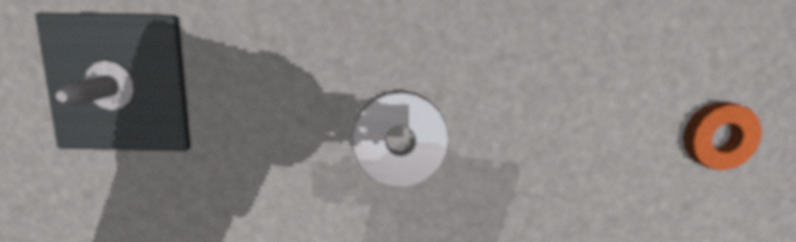

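The pin tip lands exactly where the top view predicted, so the square arbor is at (0.483,-0.003). The flange is at about (0.4505,-0.1925). Descending.

>>> send_rows --rows '[0,0.2,1.0,-0.15,0.4,0,100,0,0,0,0,0,3.6,100,0,0,0,0,0,3.6,100,0,0,0,0,0,3.6,100,0,0,0,0,0,3.6,100,0,0,0,0,0,3.6,100,0,0,0,0,0,0,100,0,0,0,0,0,0,100]'

```text
time_s: 2.5
tcp_pos: [0.4503, -0.204, 0.054]
tcp_rot: [3.136, -0.024, 0.013]
ft_force: [0.9, 0.2, 0.4]
opening: 0.998
```

```bash
python3 - <<'E'
from h import *
go(.4505,-.1925,.007)
E
```

```text
at [ 0.4503 -0.204   0.054 ] shift [-0.04 -1.18  4.69] turn [ 0.33 -0.49 -0.89] open 0.998 t 2.5
```

>>> send_rows --rows '[0.3,-0.5,-0.9,0,-1.15,1.0,100,0,0,0,0,0,1.2,100,0,0,0,0,0,0,100,0,0,0,0,0,0,100]'

```text
time_s: 2.83
tcp_pos: [0.4536, -0.1939, 0.0356]
tcp_rot: [3.138, -0.001, 0.01]
ft_force: [0.4, 0.9, 1.2]
opening: 1.002
```

```bash
python3 - <<'E'
from h import *
go(.4505,-.1925,.007)
E
```

```text
at [ 0.4536 -0.1939  0.0356] shift [-0.33 -0.15  2.86] turn [ 0.18 -0.37 -0.03] open 1.002 t 2.8333
```

>>> send_rows --rows '[0,-0.3,0,-0.3,-0.15,0.9,100,0,0,0,0,0,1.0,100,0,0,0,0,0,0.7,100,0,0,0,0,0,0,100,0,0,0,0,0,0,100]'

```text
time_s: 3.25
tcp_pos: [0.4528, -0.1931, 0.0096]
tcp_rot: [3.136, -0.0, 0.009]
ft_force: [-0.5, -0.2, 0.3]
opening: 1.001
```

```bash
python3 - <<'E'
from h import *
go(.4505,-.1925,.007)
d=snap("wrist","w3")
E
```

```text
at [ 0.4528 -0.1931  0.0096] shift [-0.23 -0.06  0.26] turn [ 0.3  -0.34 -0.01] open 1.001 t 3.25
```

View pics/w3.png

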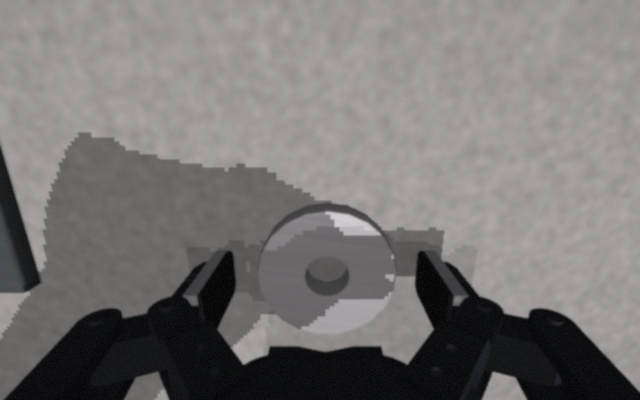

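The flange sits between the open fingers, with its hole rim at (327,272). I'll work out where the ring centre is relative to the TCP.

```bash
python3 - <<'E'
from h import *
d=snap("wrist","w3b")
print(ray(d,327,272,.014),ray(d,327,268,.014)); print(proj(d,(.4528,-.1931,.014)))
E
```

```text
[ 0.45232105 -0.1930202 ] [ 0.45439647 -0.19301539]
[327.17499015 271.07946188]
```

>>> send_rows --rows '[0.2,-0.3,0,0,0,0.2,100,0,0,0,0,0,0,60,0,0,0,0,0,0,60,0,0,0,0,0,0,60,0,0,0,0,0,0,60,0,0,0,0,0,0,60,0,0,0,0,0,0,60,0,0,0,0,0,0,60]'

```text
time_s: 4.02
tcp_pos: [0.4531, -0.1935, 0.0095]
tcp_rot: [3.14, -0.0, 0.002]
ft_force: [0.4, 0.0, -1.8]
opening: 0.744
```

>>> send_rows --rows '[0,0,0,0,0,-1.0,60,0,0,0,0,0,-2,60,0,0,0,0,0,-3,60,0,0,0,0,0,-2,60,0,0,0,0,0,0,60,0,0,0,0,0,0,60]'

```text
time_s: 4.52
tcp_pos: [0.4515, -0.1928, 0.0936]
tcp_rot: [3.141, -0.0, -0.004]
ft_force: [-0.2, 0.2, -2.1]
opening: 0.741
```

```bash
python3 - <<'E'
from h import *
go(.483,-.003,.10)
d=snap("wrist","w4")
E
```

```text
at [ 0.4515 -0.1928  0.0936] shift [  3.14 -18.98  -0.66] turn [ 0.04  0.14 -0.02] open 0.741 t 4.5167
```

View pics/w4.png

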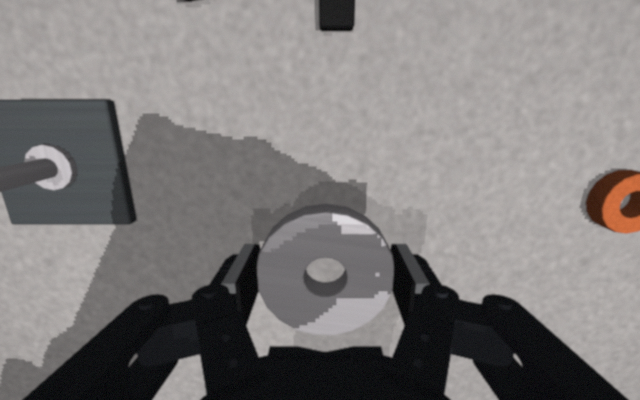

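The flange is gripped and lifted. The hole is at (325,271), the same offset from the TCP as before. Moving over to the square arbor.

>>> send_rows --rows '[0,0,0,0.6,-3.4,-0.4,60,0,0,0,0.6,-3.4,-0.4,60,0,0,0,0.6,-3.4,0,60,0,0,0,0.6,-3.4,0,60,0,0,0,0.6,-2.8,0,60,0,0,0,0,-1.5,0,60,0,0,0,0,0,0,60,0,0,0,0,0,0,60]'

```text
time_s: 5.23
tcp_pos: [0.4787, -0.0084, 0.0935]
tcp_rot: [3.14, -0.009, -0.021]
ft_force: [-0.9, -0.3, -0.9]
opening: 0.743
```

```bash
python3 - <<'E'
from h import *
go(.483,-.003,.10)
d=snap("wrist","w5")
print(proj(d,(.483,-.003,.068)))
E
```

```text
at [ 0.4787 -0.0084  0.0935] shift [ 0.42 -0.54 -0.66] turn [ 0.08  0.75 -0.34] open 0.743 t 5.2333
[316.82033369 235.70971208]
```

View pics/w5.png

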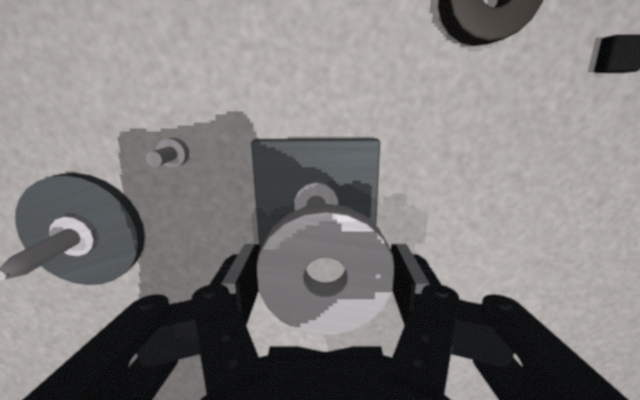

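The base's far edge runs from (251,140) to (380,139), and the seat is partly hidden at (316,200). I'll check the arbor position from those corners.

```bash
python3 - <<'E'
from h import *
d=snap("wrist","w5b")
print(ray(d,251,140,.01),ray(d,380,139,.01),ray(d,378,190,.01),ray(d,254,190,.01),"seat L/R",ray(d,294,197,.016),ray(d,338,197,.016),ray(d,316,184,.016))
go(.483,-.003,.10)
E
```

```text
[0.52776407 0.04264225] [ 0.52792114 -0.04561688] [ 0.49154529 -0.04594543] [0.49209306 0.04329466] seat L/R [0.48854892 0.01407686] [ 0.48835758 -0.016922  ] [ 0.49794422 -0.00155951]
at [ 0.4786 -0.0096  0.0936] shift [ 0.43 -0.67 -0.65] turn [ 0.1   0.76 -0.47] open 0.745 t 5.3333
```

>>> send_rows --rows '[0,0.7,-0.4,0.43,-0.78,0,60,0,0,0,0,0,0,60,0,0,0,0,0,0,60]'

```text
time_s: 5.58
tcp_pos: [0.4827, -0.0054, 0.0928]
tcp_rot: [3.138, -0.011, -0.002]
ft_force: [0.0, 0.2, -2.0]
opening: 0.74
```

```bash
python3 - <<'E'
from h import *
go(.483,-.0017,.0255)
E
```

```text
at [ 0.4827 -0.0054  0.0928] shift [ 0.04 -0.39  6.73] turn [ 0.2   0.07 -0.39] open 0.74 t 5.5833
```

>>> send_rows --rows '[0,0,-0.4,0.05,-0.45,0,60,0,0,0,0,0,0.7,60,0,0,0,0,0,0.7,60,0,0,0,0,0,0,60]'

```text
time_s: 5.92
tcp_pos: [0.4836, -0.0024, 0.0778]
tcp_rot: [3.137, -0.003, -0.0]
ft_force: [0.0, 0.1, -2.2]
opening: 0.738
```

```bash
python3 - <<'E'
from h import *
go(.483,-.0017,.0255)
E
```

```text
at [ 0.4836 -0.0024  0.0778] shift [-0.05 -0.09  5.23] turn [ 0.24  0.   -0.13] open 0.738 t 5.9167
```

>>> send_rows --rows '[0,0,0,-0.05,-0.1,0.8,60,0,0,0,0,0,0.8,60,0,0,0,0,0,0.8,60,0,0,0,0,0,0.8,60,0,0,0,0,0,0,60,0,0,0,0,0,0,60]'

```text
time_s: 6.42
tcp_pos: [0.4839, -0.0018, 0.0414]
tcp_rot: [3.137, -0.004, 0.002]
ft_force: [0.9, 0.0, -1.0]
opening: 0.743
```

```bash
python3 - <<'E'
from h import *
go(.483,-.0017,.0255);print(manip.state()["ft_torque"])
E
```

```text
at [ 0.4839 -0.0018  0.0414] shift [-0.09 -0.01  1.59] turn [ 0.24 -0.05 -0.15] open 0.743 t 6.4167
[-0.01435127 -0.19837946  0.00230794]
```

>>> send_rows --rows '[0,0,0,-0.1,0,0.7,60,0,0,0,0,0,0.5,60,0,0,0,0,0,0.3,60,0,0,0,0,0,0,60,0,0,0,0,0,0,60]'

```text
time_s: 6.83
tcp_pos: [0.4838, -0.0018, 0.0252]
tcp_rot: [3.137, -0.004, 0.004]
ft_force: [-0.3, -0.8, 3.7]
opening: 0.737
```

```bash
python3 - <<'E'
from h import *
go(.483,-.0017,.0255)
E
```

```text
at [ 0.4838 -0.0018  0.0252] shift [-0.08 -0.01 -0.03] turn [ 0.24 -0.16 -0.15] open 0.737 t 6.8333
```

Seated, with contact force. Releasing, rising and going over the large wheel.

>>> send_rows --rows '[0,0,0,0,0,0,100,0,0,0,0,0,0,100,0,0,0,0,0,0,100,0,0,0,0,0,0,100,0,0,0,0,0,-1,100,0,0,0,0,0,-3,100,0,0,0,0,0,-3.5,100,0,0,0,0,0,-3.5,100,0,0,0,0,0,-2,100]'

```text
time_s: 7.58
tcp_pos: [0.4783, -0.0011, 0.1587]
tcp_rot: [3.137, -0.003, -0.016]
ft_force: [0.6, 1.0, -0.7]
opening: 0.997
```

>>> send_rows --rows '[0,0,0,2,1.5,0,100,0,0,0,3,2.5,0,100,0,0,0,3,2.5,0,100,0,0,0,3,2.5,0,100,0,0,0,1.5,1.2,0,100,0,0,0,0,0,0,100,0,0,0,0,0,0,100,0,0,0,0,0,0,100]'

```text
time_s: 8.25
tcp_pos: [0.6096, -0.1063, 0.1729]
tcp_rot: [3.137, 0.004, 0.006]
ft_force: [-1.1, 0.6, -1.6]
opening: 0.999
```

```bash
python3 - <<'E'
from h import *
go(.6147,-.1066,.06)
d=snap("wrist","w6");im=d["image"]
print(proj(d,(.6147,-.1066,.022)))
m=(im.max(2)<100).astype(np.uint8);m[250:]=0
for c in cv2.findContours(m,cv2.RETR_EXTERNAL,cv2.CHAIN_APPROX_NONE)[0]:
    if cv2.contourArea(c)<300: continue
    (u,v),r=cv2.minEnclosingCircle(c); print(round(u,1),round(v,1),round(r,1),cv2.contourArea(c),ray(d,u,v,.016).round(4))
E
```

```text
at [ 0.6096 -0.1063  0.1729] shift [ 0.46 -0.03 11.29] turn [ 0.28 -0.22  0.13] open 0.999 t 8.25
[325.55933863 180.64406778]
414.3 208.6 15.6 512.0 [ 0.585  -0.1943]
514.2 165.8 20.2 487.0 [ 0.6281 -0.2855]
325.5 177.3 30.0 2669.0 [ 0.6165 -0.1065]
95.5 153.5 51.0 694.5 [0.6388 0.1076]
230.7 132.6 25.5 1746.0 [ 0.6583 -0.0197]
326.7 71.5 25.1 1795.0 [ 0.7106 -0.1073]
```

View pics/w6.png

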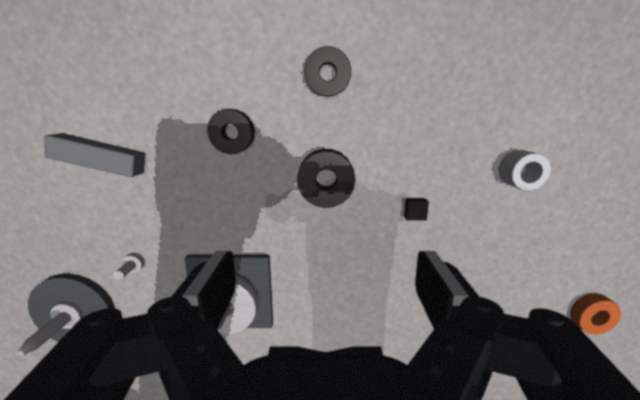

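The large wheel is at (325,178), hole included, matching the prediction. The flange is visible on the arbor at (240,300). Descending.

>>> send_rows --rows '[0.2,-0.2,0,0.6,0,0,100,0,0,0,0,0,2.5,100,0,0,0,0,0,3,100,0,0,0,0,0,3,100,0,0,0,0,0,1.5,100,0,0,0,0,0,0,100,0,0,0,0,0,0,100]'

```text
time_s: 8.88
tcp_pos: [0.6152, -0.0975, 0.0728]
tcp_rot: [-3.138, -0.019, -0.002]
ft_force: [0.7, 0.4, 1.0]
opening: 1.002
```

```bash
python3 - <<'E'
from h import *
go(.616,-.1065,.013)
E
```

```text
at [ 0.6152 -0.0975  0.0728] shift [0.06 0.92 5.98] turn [-0.19 -0.07  0.71] open 1.002 t 8.8833
```

>>> send_rows --rows '[-0.2,0,0.7,0.05,0.9,0.5,100,0,0,0,0,0,1.2,100,0,0,0,0,0,1.2,100,0,0,0,0,0,0.8,100,0,0,0,0,0,0,100,0,0,0,0,0,0,100]'

```text
time_s: 9.38
tcp_pos: [0.6185, -0.1068, 0.0364]
tcp_rot: [3.141, -0.0, 0.011]
ft_force: [-0.4, -0.2, 0.3]
opening: 1.0
```

```bash
python3 - <<'E'
from h import *
go(.616,-.1065,.013)
d=snap("wrist","w7");im=d["image"]
print("expect",proj(d,(.616,-.1065,.022)))
p=im[225:320,240:420].max(2);b=cv2.GaussianBlur(im.max(2),(5,5),0)
c=cv2.HoughCircles(b,cv2.HOUGH_GRADIENT,1,30,param1=60,param2=15,minRadius=16,maxRadius=34)
for u,v,r in ([] if c is None else c[0]):
    if 240<u<420 and 200<v<330: print(u,v,r,ray(d,u,v,.022))
E
```

```text
at [ 0.6185 -0.1068  0.0364] shift [-0.27 -0.04  2.34] turn [ 0.05 -0.39 -0.01] open 1.0 t 9.3833
expect [326.09763573 257.07329977]
327.5 257.5 18.3 [ 0.61575259 -0.10723431]
```

The Hough circle on the hole agrees to within 0.5 mm. Lowering, then gripping.

>>> send_rows --rows '[0,-0.4,0,-0.3,0,0.8,100,0,0,0,0,0.05,0.9,100,0,0,0,-0.05,0,0.4,100,0,0,0,0,0,0,100,0,0,0,0,0,0,45,0,0,0,0,0,0,45,0,0,0,0,0,0,45,0,0,0,0,0,0,45,0,0,0,0,0,0,45,0,0,0,0,0,0,45,0,0,0,0,0,0,45]'

```text
time_s: 10.35
tcp_pos: [0.6156, -0.1072, 0.0151]
tcp_rot: [3.141, 0.0, 0.001]
ft_force: [0.3, 0.2, -0.5]
opening: 0.629
```

>>> send_rows --rows '[0,0,0,0,0,-1.0,45,0,0,0,0,0,-2,45,0,0,0,0,0,-3,45,0,0,0,0,0,-3,45,0,0,0,0,0,-1,45,0,0,0,0,0,0,45,0,0,0,0,0,0,45]'

```text
time_s: 10.93
tcp_pos: [0.6141, -0.1069, 0.1202]
tcp_rot: [3.141, 0.0, -0.003]
ft_force: [-0.9, 0.5, -2.2]
opening: 0.629
```

```bash
cat >> h.py <<'E'
def hole(d,tz,box=(240,420,200,340),rr=(14,34)):
    "hole of held ring: Hough circle; tz = z of its top"
    b=cv2.GaussianBlur(d["image"].max(2),(5,5),0)
    c=cv2.HoughCircles(b,cv2.HOUGH_GRADIENT,1,30,param1=60,param2=13,minRadius=rr[0],maxRadius=rr[1])
    p=manip.state()["tcp_pos"]
    for u,v,r in ([] if c is None else c[0]):
        if box[0]<u<box[1] and box[2]<v<box[3]:
            X=ray(d,u,v,tz);print("hole",u,v,r,X.round(4),"minus tcp mm",((X-p[:2])*1000).round(1))
E
python3 - <<'E'
from h import *
go(.4825,-.0015,.10)
d=snap("wrist","w8");hole(d,manip.state()["tcp_pos"][2]+.009)
E
```

```text
at [ 0.6141 -0.1069  0.1202] shift [-13.15 -10.55   2.04] turn [0.03 0.12 0.01] open 0.629 t 10.9333
hole 395.5 227.5 27.7 [ 0.6378 -0.136 ] minus tcp mm [ 23.9 -29.1]
hole 325.5 250.5 20.2 [ 0.6269 -0.1062] minus tcp mm [13.   0.7]
hole 251.5 270.5 19.6 [ 0.617  -0.0731] minus tcp mm [ 3.1 33.8]
```

>>> send_rows --rows '[0,0,0,-2,-1.6,0,45,0,0,0,-3,-2.4,0,45,0,0,0,-3,-2.4,0,45,0,0,0,-3,-2.4,0,45,0,0,0,-1.6,-1.3,0,45,0,0,0,0,0,0,45,0,0,0,0,0,0,45,0,0,0,0,0,0,45]'

```text
time_s: 11.65
tcp_pos: [0.4756, -0.0042, 0.1091]
tcp_rot: [3.139, -0.002, -0.029]
ft_force: [1.3, -0.2, -0.9]
opening: 0.634
```

```bash
python3 - <<'E'
from h import *
go(.4825,-.0015,.0451)
d=snap("wrist","w9")
t=manip.state()["tcp_pos"];print("tcp at top plane",proj(d,(t[0],t[1],t[2]+.007)),"flange top rim back",proj(d,(.4825+.033,-.0015,.030)),proj(d,(.4825,-.0015,.068)))
E
```

```text
at [ 0.4756 -0.0042  0.1091] shift [ 0.81 -0.29  6.39] turn [ 0.15  1.06 -0.06] open 0.634 t 11.65
tcp at top plane [327.95402317 273.88649757] flange top rim back [322.16821474 153.8604259 ] [321.9617391  220.24379372]
```

View pics/w9.png

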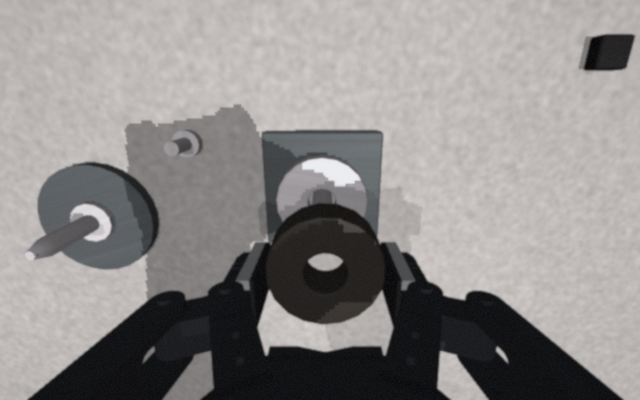

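The wheel is held squarely, with its hole at (326,272) against a TCP projection of (328,274). The flange lies concentric on the arbor at (322,195). Aligning and lowering.

>>> send_rows --rows '[0,1.0,0,0.8,-0.3,0,45,0,0,0,0,0,0,45,0,0,0,0,0,0,45]'

```text
time_s: 11.95
tcp_pos: [0.4874, -0.0035, 0.1084]
tcp_rot: [3.138, -0.009, 0.004]
ft_force: [0.5, 0.1, -1.5]
opening: 0.634
```

```bash
python3 - <<'E'
from h import *
go(.4825,-.0017,.0451)
E
```

```text
at [ 0.4874 -0.0035  0.1084] shift [-0.51 -0.19  6.33] turn [ 0.19 -0.15 -0.32] open 0.634 t 11.95
```

>>> send_rows --rows '[0,0,-0.3,-0.4,-0.2,0,45,0,0,0,0,0,0.6,45,0,0,0,0,0,0.6,45,0,0,0,0,0,0,45,0,0,0,0,0,0,45]'

```text
time_s: 12.37
tcp_pos: [0.4843, -0.0025, 0.095]
tcp_rot: [3.138, -0.003, 0.006]
ft_force: [0.9, -0.2, -1.7]
opening: 0.628
```

```bash
python3 - <<'E'
from h import *
go(.4825,-.0017,.0451)
E
```

```text
at [ 0.4843 -0.0025  0.095 ] shift [-0.2  -0.09  4.98] turn [ 0.21 -0.21 -0.11] open 0.628 t 12.3667
```

>>> send_rows --rows '[0,-0.2,0,-0.2,-0.1,0.8,45,0,0,0,0,0,0.8,45,0,0,0,0,0,0.8,45,0,0,0,0,0,0.8,45,0,0,0,0,0,0,45,0,0,0,0,0,0,45]'

```text
time_s: 12.87
tcp_pos: [0.4816, -0.0014, 0.0587]
tcp_rot: [3.138, -0.003, -0.002]
ft_force: [-0.7, 0.3, -2.8]
opening: 0.637
```

```bash
python3 - <<'E'
from h import *
go(.4825,-.0017,.0451)
E
```

```text
at [ 0.4816 -0.0014  0.0587] shift [0.09 0.02 1.36] turn [ 0.21  0.09 -0.1 ] open 0.637 t 12.8667
```

>>> send_rows --rows '[0,0,0,0.1,0,0.6,45,0,0,0,0,0,0.5,45,0,0,0,0,0,0.3,45,0,0,0,0,0,0,45,0,0,0,0,0,0,45]'

```text
time_s: 13.28
tcp_pos: [0.4833, -0.0014, 0.0445]
tcp_rot: [3.138, -0.003, -0.001]
ft_force: [-0.2, -0.7, 0.0]
opening: 0.638
```

```bash
python3 - <<'E'
from h import *
go(.4825,-.0017,.0451)
E
```

```text
at [ 0.4833 -0.0014  0.0445] shift [-0.08  0.03 -0.06] turn [ 0.22  0.05 -0.1 ] open 0.638 t 13.2833
```

>>> send_rows --rows '[0,0,0,0,0,0.1,45,0,0,0,0,0,0,100,0,0,0,0,0,0,100,0,0,0,0,0,0,100,0,0,0,0,0,0,100,0,0,0,0,0,-1,100,0,0,0,0,0,-3,100,0,0,0,0,0,-3.5,100,0,0,0,0,0,-3,100,0,0,0,0,0,0,100]'

```text
time_s: 14.12
tcp_pos: [0.4829, -0.0009, 0.154]
tcp_rot: [3.138, -0.002, -0.005]
ft_force: [0.6, -0.6, -0.5]
opening: 1.004
```

>>> send_rows --rows '[0,0,0,1.0,-2,0,100,0,0,0,1.9,-3.5,0,100,0,0,0,1.9,-3.5,0,100,0,0,0,1.9,-3.5,0,100,0,0,0,1.9,-3.5,0,100,0,0,0,1.9,-3.5,0,100,0,0,0,1.9,-3.5,0,100,0,0,0,1.5,-2.5,0,100,0,0,0,0,0,0,100,0,0,0,0,0,0,100,0,0,0,0,0,0,100]'

```text
time_s: 15.03
tcp_pos: [0.6288, 0.2629, 0.1579]
tcp_rot: [3.139, -0.015, 0.004]
ft_force: [-0.7, 0.2, -0.0]
opening: 0.999
```

```bash
python3 - <<'E'
from h import *
go(.6331,.2825,.06)
d=snap("wrist","w10");im=d["image"]
u,v=proj(d,(.6331,.2825,.018));print(u,v)
x0,y0=int(u)-50,int(v)-50
cv2.imwrite("pics/w10c.png",cv2.resize(im[max(y0,0):y0+100,max(x0,0):x0+100,::-1],None,fx=5,fy=5,interpolation=cv2.INTER_CUBIC));print(x0,y0)
E
```

```text
at [0.6288 0.2629 0.1579] shift [ 0.39 -2.    9.79] turn [ 0.17 -0.13 -0.53] open 0.999 t 15.0333
303.8235771248256 184.2984887014627
253 134
```

View pics/w10c.png

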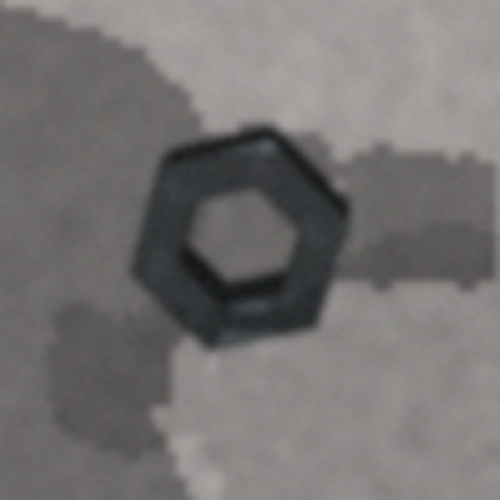

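The nut is at about crop (240,240), i.e. pixel (301,182), with corners near (345,215), (318,325), (215,348), (135,268), (168,163) and (265,143). I'll get the centre and yaw from those.

```bash
python3 - <<'E'
from h import *
d=snap("wrist","w10b")
P=np.array([ray(d,253+u/5,134+v/5,.018) for u,v in [(345,215),(318,325),(215,348),(135,268),(168,163),(265,143)]])
c=P.mean(0);print(c,np.linalg.norm(P-c,axis=1).round(4))
a=np.degrees(np.arctan2(*(P-c).T[::-1]));print(a.round(1),(a%60).round(1))
go(*c,.06)
E
```

```text
[0.63423611 0.28391593] [0.0196 0.0205 0.0203 0.0198 0.0196 0.0192]
[ -74.2 -138.3  164.5  102.1   39.6  -14.6] [45.8 41.7 44.5 42.1 39.6 45.4]
at [0.6288 0.2611 0.158 ] shift [ 0.5  -2.33  9.79] turn [ 0.23 -0.12 -0.63] open 0.997 t 15.1333
```

Flat normals are at about 13° mod 60, so I need a yaw of about −16.8°, which is +16.8 about tool z.

>>> send_rows --rows '[0,0,5.6,0.3,-1.2,0,100,0,0,5.6,0.3,-1.1,0,100,0,0,5.0,0,0,0,100,0,0,0,0,0,2.0,100,0,0,0,0,0,2.5,100,0,0,0,0,0,2.0,100,0,0,0,0,0,0,100,0,0,0,0,0,0,100]'

```text
time_s: 15.8
tcp_pos: [0.6378, 0.2693, 0.0949]
tcp_rot: [3.091, -0.505, 0.009]
ft_force: [0.2, 0.2, 1.5]
opening: 1.0
```

```bash
python3 - <<'E'
from h import *
go(.634,.284,.012,-16.8)
d=snap("wrist","w11");hole(d,.018,(200,450,100,340),(10,34));print(proj(d,(.634,.284,.018)))
E
```

```text
at [0.6378 0.2693 0.0949] shift [-0.89 -1.34  8.28] turn [ 0.47 -0.41 -1.77] open 1.0 t 15.8
hole 306.5 212.5 15.2 [0.6419 0.2822] minus tcp mm [ 4.3 13.3]
hole 442.5 283.5 27.8 [0.5537 0.2024] minus tcp mm [-83.9 -66.6]
hole 207.5 281.5 27.7 [0.6135 0.3724] minus tcp mm [-24.1 103.5]
hole 363.5 212.5 17.4 [0.6288 0.2436] minus tcp mm [ -8.8 -25.3]
[307.84833491 223.03597735]
```

>>> send_rows --rows '[0.4,-0.4,-1.6,-0.9,-1.3,0,100,0,0,0,0,0,1.5,100,0,0,0,0,0,1.5,100,0,0,0,0,0,0,100,0,0,0,0,0,0,100]'

```text
time_s: 16.27
tcp_pos: [0.6351, 0.2863, 0.0667]
tcp_rot: [-3.104, 0.46, -0.006]
ft_force: [0.8, -0.6, 0.5]
opening: 0.996
```

```bash
python3 - <<'E'
from h import *
go(.634,.284,.012,-16.8)
d=snap("wrist","w11");print(proj(d,(.634,.284,.018)))
cv2.imwrite("pics/w11c.png",d["image"][150:390,180:480,::-1])
E
```

```text
at [0.6351 0.2863 0.0667] shift [-0.06  0.28  5.46] turn [-0.22 -0.2  -0.05] open 0.996 t 16.2667
[330.867422   227.51318278]
```

View pics/w11c.png

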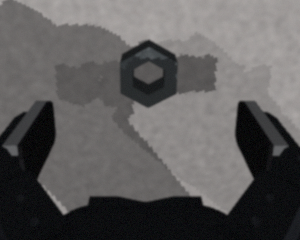

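The hexagon's flats face the pads squarely at crop (148,75). Lowering and gripping.

>>> send_rows --rows '[-0.2,-0.2,0,0,0.2,0.8,100,0,0,0,-0.1,0,1.2,100,0,0,0,-0.1,0,1.2,100,0,0,0,-0.1,0,0.9,100,0,0,0,0,0,0,100,0,0,0,0,0,0,100]'

```text
time_s: 16.82
tcp_pos: [0.6308, 0.2844, 0.0205]
tcp_rot: [3.106, -0.461, -0.002]
ft_force: [0.3, 0.6, 0.2]
opening: 1.007
```

```bash
python3 - <<'E'
from h import *
go(.634,.284,.014,-16.8)
E
```

```text
at [0.6308 0.2844 0.0205] shift [ 0.31 -0.06  0.65] turn [ 0.08  0.07 -0.09] open 1.007 t 16.8167
```

>>> send_rows --rows '[0,0,0,0.3,0,0.3,100,0,0,0,0,0,0.25,100,0,0,0,0,0,0,100,0,0,0,0,0,0,20,0,0,0,0,0,0,20,0,0,0,0,0,0,20,0,0,0,0,0,0,20,0,0,0,0,0,0,20,0,0,0,0,0,0,20,0,0,0,0,0,0,20,0,0,0,0,0,0,20,0,0,0,0,0,0,20]'

```text
time_s: 17.82
tcp_pos: [0.6353, 0.2839, 0.0163]
tcp_rot: [-3.107, 0.461, -0.002]
ft_force: [0.2, -0.3, -0.7]
opening: 0.401
```

```bash
python3 - <<'E'
from h import *
go(.634,.284,.014,-16.8)
d=snap("wrist","w12");t=manip.state()["tcp_pos"];print(proj(d,(t[0],t[1],.018)))
cv2.imwrite("pics/w12c.png",cv2.resize(d["image"][180:340,220:430,::-1],None,fx=2,fy=2))
E
```

```text
at [0.6353 0.2839 0.0163] shift [-0.13  0.03  0.23] turn [-0.03 -0.06 -0.1 ] open 0.401 t 17.8167
[327.21410954 267.84727416]
```

View pics/w12c.png

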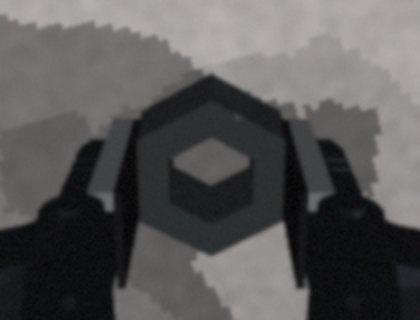

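The nut is held well: its top-face centre is at pixel (325.5,268.7) and the TCP projects to (327,268). Lifting and turning back square.

>>> send_rows --rows '[0,0,0,0,0,-1,20,0,0,0,0,0,-2.5,20,0,0,0,0,0,-3,20,0,0,0,0,0,-3,20,0,0,0,0,0,-1,20,0,0,-5.6,0,0,0,20,0,0,-5.6,0,0,0,20,0,0,-5,0,0,0,20,0,0,0,0,0,0,20,0,0,0,0,0,0,20]'

```text
time_s: 18.7
tcp_pos: [0.6344, 0.2835, 0.1289]
tcp_rot: [3.141, -0.003, 0.001]
ft_force: [-0.3, -0.3, -1.1]
opening: 0.404
```

```bash
python3 - <<'E'
from h import *
go(.4825,-.0017,.115)
E
```

```text
at [0.6344 0.2835 0.1289] shift [-15.13  28.55   1.4 ] turn [ 0.03 -0.04 -0.12] open 0.404 t 18.7
```

>>> send_rows --rows '[0,0,0,-1.0,1.9,0,20,0,0,0,-1.8,3.4,0,20,0,0,0,-1.8,3.4,0,20,0,0,0,-1.8,3.4,0,20,0,0,0,-1.8,3.4,0,20,0,0,0,-1.8,3.4,0,20,0,0,0,-1.8,3.4,0,20,0,0,0,-1.8,3.4,0,20,0,0,0,-0.8,1.5,0,20,0,0,0,0,0,0,20,0,0,0,0,0,0,20,0,0,0,0,0,0,20]'

```text
time_s: 19.7
tcp_pos: [0.4768, 0.0044, 0.1247]
tcp_rot: [-3.138, 0.056, 0.004]
ft_force: [-0.3, -0.3, -1.6]
opening: 0.4
```

```bash
python3 - <<'E'
from h import *
go(.4825,-.0017,.0683)
E
```

```text
at [0.4768 0.0044 0.1247] shift [0.61 0.6  5.64] turn [-0.17  0.15 -2.04] open 0.4 t 19.7
```

>>> send_rows --rows '[-0.1,0.1,-2.0,0.5,0.55,0,20,0,0,0,0,0,0.8,20,0,0,0,0,0,0.8,20,0,0,0,0,0,0,20,0,0,0,0,0,0,20]'

```text
time_s: 20.12
tcp_pos: [0.4848, 0.0058, 0.1069]
tcp_rot: [-3.137, -0.006, -0.003]
ft_force: [0.0, 1.3, -1.0]
opening: 0.406
```

```bash
python3 - <<'E'
from h import *
go(.4825,-.0017,.0683)
E
```

```text
at [0.4848 0.0058 0.1069] shift [-0.24  0.77  3.85] turn [-0.28 -0.1   0.2 ] open 0.406 t 20.1167
```

>>> send_rows --rows '[-0.2,0,0.2,-0.2,0.7,0,20,0,0,0,0,0,0,20,0,0,0,0,0,0,20]'

```text
time_s: 20.37
tcp_pos: [0.4822, -0.0002, 0.1061]
tcp_rot: [-3.14, -0.002, -0.0]
ft_force: [-0.4, -0.1, -1.8]
opening: 0.404
```

```bash
python3 - <<'E'
from h import *
go(.4825,-.0017,.0683)
E
```

```text
at [ 4.822e-01 -2.000e-04  1.061e-01] shift [0.02 0.15 3.78] turn [-0.09 -0.02  0.06] open 0.404 t 20.3667
```

>>> send_rows --rows '[0,0,0,0,0.1,0.5,20,0,0,0,0,0,0.8,20,0,0,0,0,0,0.8,20,0,0,0,0,0,0.3,20,0,0,0,0,0,0,20,0,0,0,0,0,0,20]'

```text
time_s: 20.87
tcp_pos: [0.4821, -0.0016, 0.0795]
tcp_rot: [-3.14, 0.0, -0.001]
ft_force: [0.5, -0.5, -1.7]
opening: 0.399
```

```bash
python3 - <<'E'
from h import *
go(.4825,-.0017,.0683)
E
```

```text
at [ 0.4821 -0.0016  0.0795] shift [0.04 0.01 1.12] turn [-0.08 -0.02 -0.01] open 0.399 t 20.8667
```

>>> send_rows --rows '[0,0,0,0,0,0.5,20,0,0,0,0,0,0.4,20,0,0,0,0,0,0.3,20,0,0,0,0,0,0,20,0,0,0,0,0,0,20]'

```text
time_s: 21.28
tcp_pos: [0.483, -0.0016, 0.068]
tcp_rot: [-3.14, 0.0, -0.003]
ft_force: [-0.3, -0.0, -0.9]
opening: 0.4
```

```bash
python3 - <<'E'
from h import *
go(.4825,-.0017,.0683)
E
```

```text
at [ 0.483  -0.0016  0.068 ] shift [-0.05  0.01 -0.03] turn [-0.07 -0.1  -0.02] open 0.4 t 21.2833
```

>>> send_rows --rows '[0,0,0,0,0,0.15,20,0,0,0,0,0,0,20]'

```text
time_s: 21.45
tcp_pos: [0.4836, -0.0015, 0.0682]
tcp_rot: [-3.141, 0.0, -0.004]
ft_force: [0.5, -0.3, -1.4]
opening: 0.403
```

>>> send_rows --rows '[0,0,0,0,0,0,100,0,0,0,0,0,0,100,0,0,0,0,0,0,100,0,0,0,0,0,0,100,0,0,0,0,0,0,100,0,0,0,0,0,0,100,0,0,0,0,0,-1,100,0,0,0,0,0,-3,100,0,0,0,0,0,-3.5,100,0,0,0,0,0,-1,100,0,0,0,0,0,0,100]'

```text
time_s: 22.37
tcp_pos: [0.4824, -0.0014, 0.1569]
tcp_rot: [-3.141, -0.0, 0.001]
ft_force: [-0.7, -0.3, -0.4]
opening: 1.003
```

>>> send_rows --rows '[0,0,0,1.0,2.0,0,100,0,0,0,1.6,3.4,0,100,0,0,0,1.6,3.4,0,100,0,0,0,1.6,3.4,0,100,0,0,0,1.6,3.4,0,100,0,0,0,1.6,3.4,0,100,0,0,0,1.6,3.4,0,100,0,0,0,1.6,3.4,0,100,0,0,0,0.9,1.8,0,100,0,0,0,0,0,0,100,0,0,0,0,0,0,100,0,0,0,0,0,0,100]'

```text
time_s: 23.37
tcp_pos: [0.6161, -0.2872, 0.1505]
tcp_rot: [-3.139, -0.012, 0.01]
ft_force: [-0.4, -0.3, 0.5]
opening: 0.998
```

```bash
python3 - <<'E'
from h import *
go(.623,-.297,.06)
d=snap("wrist","w13");im=d["image"];print(proj(d,(.623,-.297,.026)))
m=(im.min(2)>165).astype(np.uint8)
for c in cv2.findContours(m,cv2.RETR_EXTERNAL,cv2.CHAIN_APPROX_NONE)[0]:
    if cv2.contourArea(c)<200: continue
    (u,v),r=cv2.minEnclosingCircle(c); print(round(u,1),round(v,1),round(r,1),cv2.contourArea(c),ray(d,u,v,.026).round(4))
s=get_image("top")["image"][:,:,::-1];a=cv2.resize(s[190:260,290:360],None,fx=5,fy=5,interpolation=cv2.INTER_CUBIC)
q=get_image("scene")["image"][:,:,::-1];b=cv2.resize(q[140:210,260:330],None,fx=5,fy=5,interpolation=cv2.INTER_CUBIC)
cv2.imwrite("pics/chk.png",np.hstack([a,b]))
E
```

```text
at [ 0.6161 -0.2872  0.1505] shift [0.74 1.01 9.05] turn [-0.16  0.35  0.44] open 0.998 t 23.3667
[338.01525548 184.58247874]
```

View pics/chk.png

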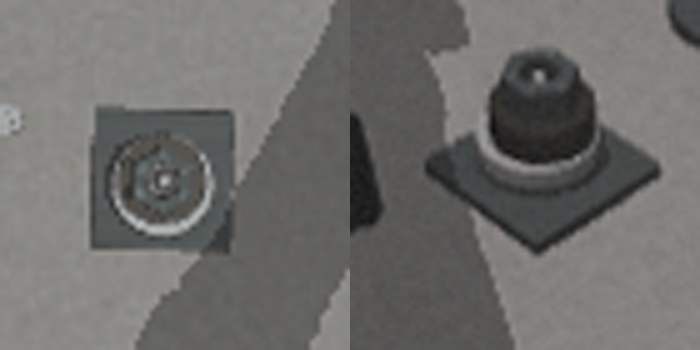

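The square-arbor stack is flange, wheel, nut, concentric and flat. Next I'll locate the sleeve by circle fit near the predicted pixel (338,185).

```bash
python3 - <<'E'
from h import *
d=snap("wrist","w14");im=d["image"]
u,v=proj(d,(.623,-.297,.026)).astype(int)
p=im[v-45:v+45,u-45:u+45];print(np.percentile(p.max(2),[2,20,50,80,98]))
hole(d,.026,(u-40,u+40,v-40,v+40),(10,30))
for th in (155,165,175):
  m=np.zeros(im.shape[:2],np.uint8);m[v-45:v+45,u-45:u+45]=(im[v-45:v+45,u-45:u+45,2]>th)
  for c in cv2.findContours(m,cv2.RETR_EXTERNAL,cv2.CHAIN_APPROX_NONE)[0]:
    if cv2.contourArea(c)>150: (a,b),r=cv2.minEnclosingCircle(c);print(th,a,b,r,cv2.contourArea(c),ray(d,a,b,.026))
for r in im[v-36:v+40:4,u-44:u+44:4,2]: print(*r)
E
```

```text
[ 74. 113. 142. 160. 169.]
hole 340.5 183.5 20.3 [ 0.6243 -0.2974] minus tcp mm [  7.6 -11.8]
155 370.18804931640625 160.25509643554688 22.302444458007812 369.0 [ 0.64466334 -0.32169678]
155 336.5397644042969 143.76136779785156 12.483575820922852 163.0 [ 0.65804709 -0.29330283]
156 149 152 154 151 158 160 157 149 156 156 154 154 156 152 155 155 152 158 154 154 156
154 157 154 155 153 154 159 154 153 153 155 153 154 153 152 154 155 153 159 158 158 153
109 155 155 157 155 149 156 160 163 146 153 156 155 153 155 155 163 158 160 158 153 152
101 109 111 112 109 108 117 145 111 90 74 79 87 128 158 157 161 156 160 157 153 154
104 104 105 103 101 101 103 104 70 78 141 155 160 95 97 155 157 160 160 155 152 155
102 105 102 103 104 101 101 78 147 206 206 179 192 208 191 95 162 154 148 159 159 153
105 104 102 105 104 103 105 94 148 160 133 118 125 142 141 130 157 158 152 157 155 150
102 105 103 105 101 103 96 140 149 116 103 104 105 102 142 141 137 159 156 153 151 149
105 100 103 102 105 105 95 139 137 94 88 87 87 86 104 143 133 158 159 151 154 154
103 100 101 105 106 107 110 139 110 80 84 85 86 70 78 120 124 139 153 156 156 152
100 126 145 107 101 95 85 121 110 69 72 74 71 70 98 113 116 138 139 159 157 158
102 93 94 93 94 95 94 110 164 111 71 69 72 86 113 110 139 134 138 136 135 145
116 129 130 129 129 138 138 128 110 114 114 111 115 114 112 126 141 138 134 137 134 139
133 135 138 138 136 137 136 138 135 161 149 124 173 176 141 135 140 132 137 135 133 139
139 134 135 136 138 138 136 136 136 139 137 142 141 136 132 136 138 135 135 137 138 141
144 140 140 135 138 141 134 138 135 133 135 143 141 135 138 137 135 136 135 140 138 137
137 132 136 137 136 133 137 137 136 139 139 141 138 140 140 138 134 136 134 137 137 134
135 135 131 136 137 134 135 133 134 137 139 143 140 138 136 142 137 136 135 134 138 131
136 132 132 132 131 133 132 140 133 133 134 138 133 132 136 135 137 139 138 134 138 144
```

Sleeve at (0.624,-0.297). Descending.

>>> send_rows --rows '[-0.1,0.3,0.4,0.75,0.9,0,100,0,0,0,0,0,0,100,0,0,0,0,0,2,100,0,0,0,0,0,2.5,100,0,0,0,0,0,2,100,0,0,0,0,0,0,100,0,0,0,0,0,0,100]'

```text
time_s: 24.15
tcp_pos: [0.6263, -0.2868, 0.0882]
tcp_rot: [-3.138, -0.019, -0.007]
ft_force: [0.7, -0.4, 1.1]
opening: 0.999
```

```bash
python3 - <<'E'
from h import *
go(.6243,-.2974,.017)
d=snap("wrist","w15");print(proj(d,(.6243,-.2974,.026)));hole(d,.026,(250,400,150,340),(15,40))
E
```

```text
at [ 0.6263 -0.2868  0.0882] shift [-0.25  1.08  7.11] turn [-0.19 -0.25  0.68] open 0.999 t 24.15
[342.48363554 222.71818358]
hole 339.5 213.5 25.0 [ 0.6308 -0.2952] minus tcp mm [ 4.7 -8.7]
```

>>> send_rows --rows '[-0.2,-0.2,0.6,-0.1,1.05,0,100,0,0,0,0,0,1.2,100,0,0,0,0,0,1.2,100,0,0,0,0,0,0.8,100,0,0,0,0,0,0,100,0,0,0,0,0,0,100]'

```text
time_s: 24.7
tcp_pos: [0.6274, -0.2993, 0.0576]
tcp_rot: [3.139, 0.0, 0.009]
ft_force: [-0.3, 0.9, -0.3]
opening: 0.996
```

```bash
python3 - <<'E'
from h import *
go(.625,-.297,.017)
d=snap("wrist","w16");print(proj(d,(.625,-.297,.026)));hole(d,.026,(250,400,150,340),(12,50))
cv2.imwrite("pics/w16c.png",cv2.resize(d["image"][170:370,200:450,::-1],None,fx=2,fy=2))
im=d["image"]
for r in im[190:300:5,280:380:5,2]: print(*r)
E
```

```text
at [ 0.6274 -0.2993  0.0576] shift [-0.27 -0.24  4.06] turn [ 0.17 -0.34  0.01] open 0.996 t 24.7
[322.60073009 242.75512746]
hole 319.5 242.5 26.6 [ 0.6252 -0.2952] minus tcp mm [-2.1  3.8]
hole 332.5 213.5 23.2 [ 0.6429 -0.3026] minus tcp mm [15.7 -3.5]
hole 371.5 217.5 21.0 [ 0.6405 -0.3245] minus tcp mm [ 13.3 -25.5]
hole 257.5 333.5 39.9 [ 0.5622 -0.2556] minus tcp mm [-65.1  43.4]
hole 378.5 329.5 44.5 [ 0.5651 -0.3323] minus tcp mm [-62.1 -33.2]
104 106 110 107 105 103 106 152 152 149 153 152 151 155 158 155 155 163 157 159
105 103 105 111 108 106 104 107 108 105 108 103 103 107 162 160 159 167 156 160
105 106 103 108 109 114 103 108 106 103 102 88 89 93 112 111 105 111 105 104
108 106 106 106 108 108 89 73 74 71 72 84 89 90 92 90 90 92 106 104
104 106 107 105 107 74 73 73 76 74 72 73 71 90 91 92 91 92 91 96
109 105 108 106 76 73 74 78 84 89 74 72 72 71 93 91 84 89 89 90
92 87 88 89 68 82 118 124 122 119 120 114 77 70 90 92 90 87 90 88
91 88 90 81 99 119 118 116 119 117 118 117 118 86 113 95 89 88 86 83
89 88 89 83 114 116 112 93 98 93 92 116 118 117 75 88 88 90 88 89
88 88 89
[... 279 characters left out ...]
9 98 114 115 88 69 72 71 72 101 115 113 138 142 139 143 140 140
88 87 94 136 117 113 116 116 108 108 116 115 113 120 140 134 135 139 138 138
121 132 143 136 139 121 111 114 180 188 187 186 156 136 139 138 137 138 140 140
158 146 142 137 140 137 134 130 157 167 150 141 140 142 137 138 140 137 143 137
156 147 137 138 138 140 141 145 143 145 146 142 141 146 137 137 135 135 137 139
151 141 138 136 137 134 138 138 141 146 140 137 140 143 141 137 139 136 137 139
148 134 135 134 141 141 135 135 138 138 135 134 137 137 141 141 140 138 138 140
140 129 139 140 140 139 134 140 138 137 140 136 135 134 142 140 135 132 134 137
146 135 137 139 141 145 141 140 138 137 142 138 138 136 141 137 136 139 142 141
```

>>> send_rows --rows '[0.1,-0.3,0,-0.2,-0.25,0.5,100,0,0,0,0,0,1.1,100,0,0,0,0,0,1.1,100,0,0,0,0,0,0.7,100,0,0,0,0,0,0,100,0,0,0,0,0,0,100]'

```text
time_s: 25.25
tcp_pos: [0.6252, -0.2957, 0.0198]
tcp_rot: [3.141, 0.001, -0.001]
ft_force: [-0.3, -0.1, 0.6]
opening: 1.001
```

```bash
python3 - <<'E'
from h import *
go(.625,-.2965,.017)
E
```

```text
at [ 0.6252 -0.2957  0.0198] shift [-0.02  0.08  0.28] turn [0.02 0.02 0.05] open 1.001 t 25.25
```

>>> send_rows --rows '[0,0,0,0,0.05,0.25,100,0,0,0,0,0,0,100,0,0,0,0,0,0,20,0,0,0,0,0,0,20,0,0,0,0,0,0,20,0,0,0,0,0,0,20,0,0,0,0,0,0,20,0,0,0,0,0,0,20,0,0,0,0,0,0,20,0,0,0,0,0,0,20,0,0,0,0,0,0,20]'

```text
time_s: 26.17
tcp_pos: [0.6263, -0.2969, 0.0187]
tcp_rot: [3.14, 0.001, 0.003]
ft_force: [0.1, 0.3, -0.2]
opening: 0.398
```

>>> send_rows --rows '[0,0,0,0,0,-1,20,0,0,0,0,0,-2.5,20,0,0,0,0,0,-3,20,0,0,0,0,0,-3,20,0,0,0,0,0,-2,20,0,0,0,0,0,0,20,0,0,0,0,0,0,20]'

```text
time_s: 26.75
tcp_pos: [0.6246, -0.2961, 0.1403]
tcp_rot: [3.142, 0.001, -0.002]
ft_force: [0.3, 0.3, -0.9]
opening: 0.399
```

```bash
python3 - <<'E'
from h import *
go(.4595,.178,.13)
E
```

```text
at [ 0.6246 -0.2961  0.1403] shift [-16.47 -47.43   1.05] turn [0.   0.06 0.05] open 0.399 t 26.75
```

>>> send_rows --rows '[0,0,0,-0.7,-2,0,20,0,0,0,-1.2,-3.5,0,20,0,0,0,-1.2,-3.5,0,20,0,0,0,-1.2,-3.5,0,20,0,0,0,-1.2,-3.5,0,20,0,0,0,-1.2,-3.5,0,20,0,0,0,-1.2,-3.5,0,20,0,0,0,-1.2,-3.5,0,20,0,0,0,-1.2,-3.5,0,20,0,0,0,-1.2,-3.5,0,20,0,0,0,-1.2,-3.5,0,20,0,0,0,-1.2,-3.5,0,20]'

```text
time_s: 27.75
tcp_pos: [0.4756, 0.1134, 0.1306]
tcp_rot: [3.133, -0.026, -0.017]
ft_force: [2.1, 1.0, -0.6]
opening: 0.399
```

>>> send_rows --rows '[0,0,0,-1.2,-3.5,0,20,0,0,0,-0.8,-2,0,20,0,0,0,0,0,0,20,0,0,0,0,0,0,20,0,0,0,0,0,0,20]'

```text
time_s: 28.17
tcp_pos: [0.4482, 0.1803, 0.1274]
tcp_rot: [3.135, -0.001, -0.028]
ft_force: [0.7, -0.8, -1.0]
opening: 0.399
```

```bash
python3 - <<'E'
from h import *
go(.4595,.178,.0345)
d=snap("wrist","w17");t=manip.state()["tcp_pos"]
print("tip",proj(d,(.4595,.178,.068)),"tcp@top",proj(d,(t[0],t[1],t[2]+.0075)))
im=d["image"];cv2.imwrite("pics/w17c.png",cv2.resize(im[80:360,150:500,::-1],None,fx=2,fy=2))
E
```

```text
at [0.4482 0.1803 0.1274] shift [1.29 0.17 9.27] turn [ 0.37  1.03 -0.05] open 0.399 t 28.1667
tip [329.42152211 203.1739823 ] tcp@top [328.66107431 274.84406329]
```

View pics/w17c.png

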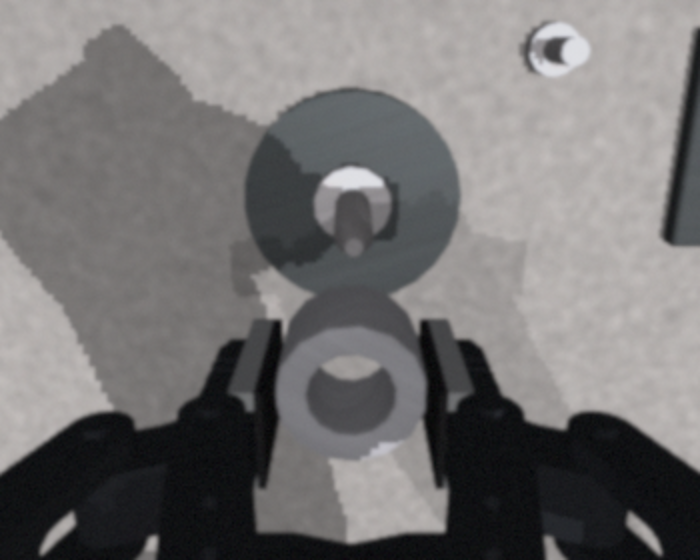

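The pin tip is at pixel (326.5,203.5) and the held sleeve's top hole at (325.5,276.5). I'll compute the relative offset.

```bash
python3 - <<'E'
from h import *
d=snap("wrist","w18");t=manip.state()["tcp_pos"]
a=ray(d,326.5,203.5,.068);s=ray(d,326,182,.016);b=ray(d,325.5,276.5,t[2]+.0075);base=ray(d,150+352/2,80+194/2,.01)
print("tip",a,"seat",s,"base",base,"sleeve",b,"tcp",t,"rel",a-b)
go(.4595,.178,.0345)
E
```

```text
tip [0.45947628 0.1792036 ] seat [0.45969697 0.17900166] base [0.46232079 0.17894076] sleeve [0.44786776 0.18043292] tcp [0.44885147 0.17911447 0.127537  ] rel [ 0.01160852 -0.00122932]
at [0.4489 0.1791 0.1275] shift [1.23 0.04 9.28] turn [ 0.4   1.   -0.18] open 0.399 t 28.2667
```

>>> send_rows --rows '[0.3,0.9,-0.1,1.1,0.1,0,20,0,0,0,0,0,0,20,0,0,0,0,0,0,20,0,0,0,0,0,1,20,0,0,0,0,0,1,20,0,0,0,0,0,0,20,0,0,0,0,0,0,20]'

```text
time_s: 28.85
tcp_pos: [0.4634, 0.172, 0.1047]
tcp_rot: [3.138, -0.018, 0.001]
ft_force: [-0.3, 0.5, 0.2]
opening: 0.4
```

```bash
python3 - <<'E'
from h import *
go(.4605,.1782,.0345)
E
```

```text
at [0.4634 0.172  0.1047] shift [-0.3  -0.64  7.02] turn [ 0.2  -0.02 -0.65] open 0.4 t 28.85
```

Bottom is at 0.086, above the tip. Correcting laterally before engaging.

>>> send_rows --rows '[0.2,0,-0.6,-0.25,-0.6,0,20,0,0,0,0,0,0,20,0,0,0,0,0,0,20,0,0,0,0,0,0,20]'

```text
time_s: 29.18
tcp_pos: [0.4599, 0.1791, 0.1042]
tcp_rot: [-3.141, -0.002, 0.002]
ft_force: [1.1, -0.8, -0.3]
opening: 0.401
```

```bash
python3 - <<'E'
from h import *
go(.4605,.1782,.0345)
E
```

```text
at [0.4599 0.1791 0.1042] shift [0.07 0.09 6.97] turn [-0.02  0.06  0.08] open 0.401 t 29.1833
```

>>> send_rows --rows '[0,0,0,0.05,0.05,0.6,20,0,0,0,0,0,0.7,20,0,0,0,0,0,0.7,20,0,0,0,0,0,0.7,20,0,0,0,0,0,0,20,0,0,0,0,0,0,20]'

```text
time_s: 29.68
tcp_pos: [0.4605, 0.1787, 0.0743]
tcp_rot: [-3.141, -0.003, 0.001]
ft_force: [0.1, 0.4, 0.1]
opening: 0.4
```

```bash
python3 - <<'E'
from h import *
go(.4605,.1782,.0345)
E
```

```text
at [0.4605 0.1787 0.0743] shift [-0.    0.05  3.98] turn [-0.02  0.03  0.09] open 0.4 t 29.6833
```

>>> send_rows --rows '[0,0,0,0,0.03,0.7,20,0,0,0,0,0,0.8,20,0,0,0,0,0,0.8,20,0,0,0,0,0,0.6,20,0,0,0,0,0,0.3,20,0,0,0,0,0,0,20,0,0,0,0,0,0,20]'

```text
time_s: 30.27
tcp_pos: [0.4602, 0.1781, 0.0382]
tcp_rot: [3.141, 0.002, -0.002]
ft_force: [0.1, 0.5, -0.1]
opening: 0.401
```

```bash
python3 - <<'E'
from h import *
go(.4605,.1782,.0345)
E
```

```text
at [0.4602 0.1781 0.0382] shift [ 0.03 -0.01  0.37] turn [0.01 0.09 0.09] open 0.401 t 30.2667
```

>>> send_rows --rows '[0,0,0,0,0,0.25,20,0,0,0,0,0,0.25,20,0,0,0,0,0,0.1,20,0,0,0,0,0,0,20,0,0,0,0,0,0,20]'

```text
time_s: 30.68
tcp_pos: [0.4611, 0.1786, 0.0351]
tcp_rot: [-3.141, -0.002, -0.001]
ft_force: [1.0, -0.5, -0.4]
opening: 0.4
```

>>> send_rows --rows '[0,0,0,0,0,0.2,20,0,0,0,0,0,0,20,0,0,0,0,0,0,100,0,0,0,0,0,0,100,0,0,0,0,0,0,100,0,0,0,0,0,0,100,0,0,0,0,0,0,100,0,0,0,0,0,-1,100,0,0,0,0,0,-3,100,0,0,0,0,0,-3.5,100,0,0,0,0,0,-3.5,100,0,0,0,0,0,-3,100]'

```text
time_s: 31.68
tcp_pos: [0.4567, 0.1769, 0.1747]
tcp_rot: [3.136, 0.004, -0.018]
ft_force: [-0.0, 0.1, 0.1]
opening: 0.999
```

>>> send_rows --rows '[0,0,0,0,0,0,100,0,0,0,0,2,0,100,0,0,0,0,3.5,0,100,0,0,0,0,3.5,0,100,0,0,0,0,3.5,0,100,0,0,0,0,3.5,0,100,0,0,0,0,3.5,0,100,0,0,0,0,3.5,0,100,0,0,0,0,3.5,0,100]'

```text
time_s: 32.43
tcp_pos: [0.4637, -0.0862, 0.1866]
tcp_rot: [-3.134, -0.032, -0.015]
ft_force: [1.4, 0.2, 0.3]
opening: 0.997
```

```bash
python3 - <<'E'
from h import *
go(.457,-.4115,.16)
E
```

```text
at [ 0.4637 -0.0862  0.1866] shift [-1.36 32.53  2.41] turn [-0.42 -0.56  1.18] open 0.997 t 32.4333
```

>>> send_rows --rows '[-0.4,-0.5,1.1,-0.3,3.4,0.3,100,0,0,0,-0.2,3.5,0.3,100,0,0,0,-0.2,3.5,0.3,100,0,0,0,0,3.5,0.3,100,0,0,0,0,3.5,0.3,100,0,0,0,0,3.5,0,100,0,0,0,0,3.5,0,100,0,0,0,0,3,0,100,0,0,0,0,1.5,0,100,0,0,0,0,0,0,100,0,0,0,0,0,0,100,0,0,0,0,0,0,100]'

```text
time_s: 33.43
tcp_pos: [0.4496, -0.3982, 0.1734]
tcp_rot: [3.138, -0.018, 0.003]
ft_force: [-0.6, 0.2, -0.7]
opening: 1.003
```

```bash
cat >> h.py <<'E'
def red(d,tz=.016):
    hsv=cv2.cvtColor(d["image"],cv2.COLOR_RGB2HSV);m=((hsv[...,1]>110)&(hsv[...,2]>30)&(hsv[...,0]<15)).astype(np.uint8)
    cs,hi=cv2.findContours(m,cv2.RETR_CCOMP,cv2.CHAIN_APPROX_NONE)
    for c,h in zip(cs,hi[0]):
        if cv2.contourArea(c)>80:
            (u,v),r=cv2.minEnclosingCircle(c);x,y,w,hh=cv2.boundingRect(c);print("hole" if h[3]>=0 else "outer",round(u,1),round(v,1),round(r,1),(x,y,w,hh),ray(d,u,v,tz).round(4))
E
python3 - <<'E'
from h import *
go(.457,-.4115,.06)
red(snap("wrist","w19"))
E
```

```text
at [ 0.4496 -0.3982  0.1734] shift [ 0.74  1.29 11.34] turn [ 0.19 -0.1  -0.64] open 1.003 t 33.4333
outer 340.7 175.0 23.5 (318, 152, 47, 47) [ 0.458  -0.4128]
hole 340.5 175.0 10.9 (330, 165, 22, 20) [ 0.4581 -0.4126]
```

>>> send_rows --rows '[0.1,0,-0.6,0.75,1.2,0,100,0,0,0,0,0,0,100,0,0,0,0,0,2.5,100,0,0,0,0,0,2.5,100,0,0,0,0,0,2.5,100,0,0,0,0,0,1,100,0,0,0,0,0,0,100,0,0,0,0,0,0,100]'

```text
time_s: 34.15
tcp_pos: [0.4628, -0.3966, 0.0884]
tcp_rot: [-3.137, -0.023, -0.009]
ft_force: [-0.0, 0.1, 0.0]
opening: 0.997
```

```bash
python3 - <<'E'
from h import *
go(.4575,-.4125,.0115)
red(snap("wrist","w20"))
E
```

```text
at [ 0.4628 -0.3966  0.0884] shift [-0.59  1.61  7.68] turn [-0.25 -0.31  0.84] open 0.997 t 34.15
outer 349.5 219.6 32.0 (319, 188, 62, 64) [ 0.4592 -0.4127]
hole 349.0 219.5 14.2 (335, 208, 29, 23) [ 0.4593 -0.4123]
```

>>> send_rows --rows '[-0.2,-0.3,0.8,-0.5,1.55,0,100,0,0,0,0,0,1.2,100,0,0,0,0,0,1.2,100,0,0,0,0,0,1.2,100,0,0,0,0,0,1.0,100,0,0,0,0,0,0,100,0,0,0,0,0,0,100]'

```text
time_s: 34.78
tcp_pos: [0.4595, -0.4164, 0.0419]
tcp_rot: [3.137, -0.003, 0.008]
ft_force: [0.1, -0.4, 0.2]
opening: 1.002
```

```bash
python3 - <<'E'
from h import *
go(.458,-.4125,.0115)
red(snap("wrist","w21"))
E
```

```text
at [ 0.4595 -0.4164  0.0419] shift [-0.17 -0.4   3.04] turn [ 0.25 -0.29 -0.11] open 1.002 t 34.7833
outer 320.3 242.5 40.2 (281, 203, 79, 80) [ 0.4599 -0.4129]
hole 320.5 241.0 16.8 (304, 230, 34, 24) [ 0.4608 -0.413 ]
```

>>> send_rows --rows '[0.2,-0.3,0,-0.15,-0.4,0.7,100,0,0,0,0,0,1.0,100,0,0,0,0,0,0.9,100,0,0,0,0,0,0.2,100,0,0,0,0,0,0,100,0,0,0,0,0,0,100]'

```text
time_s: 35.33
tcp_pos: [0.4583, -0.4112, 0.0111]
tcp_rot: [-3.142, 0.001, 0.001]
ft_force: [0.7, -0.0, -0.3]
opening: 1.0
```

```bash
python3 - <<'E'
from h import *
go(.458,-.4125,.0115)
red(snap("wrist","w22"))
E
```

```text
at [ 0.4583 -0.4112  0.0111] shift [-0.03  0.13 -0.04] turn [-0.    0.03 -0.04] open 1.0 t 35.3333
outer 330.7 267.5 48.5 (284, 220, 95, 95) [ 0.4606 -0.4128]
hole 330.5 264.5 19.7 (311, 254, 40, 25) [ 0.4622 -0.4127]
```

>>> send_rows --rows '[0,0,0,0,0.1,0,100,0,0,0,0,0,0,30,0,0,0,0,0,0,30,0,0,0,0,0,0,30,0,0,0,0,0,0,30,0,0,0,0,0,0,30,0,0,0,0,0,0,30,0,0,0,0,0,0,30,0,0,0,0,0,0,30,0,0,0,0,0,0,30]'

```text
time_s: 36.22
tcp_pos: [0.4593, -0.4135, 0.0134]
tcp_rot: [3.139, -0.002, 0.003]
ft_force: [0.0, 0.1, 0.2]
opening: 0.505
```

```bash
python3 - <<'E'
from h import *
go(.458,-.4125,.0115)
red(snap("wrist","w23"))
E
```

```text
at [ 0.4593 -0.4135  0.0134] shift [-0.13 -0.1   0.19] turn [ 0.12 -0.12 -0.08] open 0.505 t 36.2167
outer 324.8 267.9 48.9 (278, 220, 95, 94) [ 0.4601 -0.4124]
hole 324.6 265.0 19.6 (305, 253, 40, 25) [ 0.4616 -0.4123]
```

>>> send_rows --rows '[0,0,0,0,0,-1,30,0,0,0,0,0,-2.5,30,0,0,0,0,0,-3,30,0,0,0,0,0,-3,30,0,0,0,0,0,-3,30,0,0,0,0,0,-1,30,0,0,0,0,0,0,30,0,0,0,0,0,0,30]'

```text
time_s: 36.93
tcp_pos: [0.4579, -0.4122, 0.1563]
tcp_rot: [3.141, -0.002, -0.0]
ft_force: [0.8, -0.7, -0.1]
opening: 0.504
```

>>> send_rows --rows '[0,0,0,0,-2,0,30,0,0,0,0,-3.4,0,30,0,0,0,0,-3.4,0,30,0,0,0,0,-3.4,0,30,0,0,0,0,-3.4,0,30,0,0,0,0,-3.4,0,30,0,0,0,0,-3.4,0,30,0,0,0,0,-3.4,0,30]'

```text
time_s: 37.6
tcp_pos: [0.4503, -0.1516, 0.1451]
tcp_rot: [3.14, -0.026, -0.023]
ft_force: [1.3, -0.4, -0.6]
opening: 0.513
```

```bash
python3 - <<'E'
from h import *
go(.4607,.1782,.13)
E
```

```text
at [ 0.4503 -0.1516  0.1451] shift [  0.52 -33.     1.47] turn [ 0.05  0.84 -0.94] open 0.513 t 37.6
```

>>> send_rows --rows '[0,0.8,-0.9,0.3,-3.4,-0.3,30,0,0,0,0.2,-3.4,-0.3,30,0,0,0,0.1,-3.4,-0.2,30,0,0,0,0.1,-3.4,0,30,0,0,0,0,-3.4,0,30,0,0,0,0,-3.4,0,30,0,0,0,0,-3.4,0,30,0,0,0,0,-3.4,0,30,0,0,0,0,-2,0,30,0,0,0,0,0,0,30,0,0,0,0,0,0,30,0,0,0,0,0,0,30]'

```text
time_s: 38.6
tcp_pos: [0.4421, 0.1627, 0.138]
tcp_rot: [3.141, 0.022, -0.045]
ft_force: [-0.3, -0.1, -0.8]
opening: 0.512
```

```bash
python3 - <<'E'
from h import *
go(.4607,.1782,.13)
E
```

```text
at [0.4421 0.1627 0.138 ] shift [ 1.9  -1.53  0.74] turn [0.04 1.63 0.79] open 0.512 t 38.6
```

>>> send_rows --rows '[0,1.6,0.8,1.8,-1.4,0,30,0,0,0,0,0,0,30,0,0,0,0,0,0,30,0,0,0,0,0,0,30]'

```text
time_s: 38.93
tcp_pos: [0.4591, 0.1704, 0.1349]
tcp_rot: [3.136, -0.013, -0.008]
ft_force: [0.0, -0.4, -0.4]
opening: 0.503
```

```bash
python3 - <<'E'
from h import *
go(.4607,.1782,.0554)
E
```

```text
at [0.4591 0.1704 0.1349] shift [ 0.19 -0.83  7.94] turn [ 0.32  0.29 -0.47] open 0.503 t 38.9333
```

>>> send_rows --rows '[0.3,0.2,-0.4,0.15,-0.8,0,30,0,0,0,0,0,0.7,30,0,0,0,0,0,0.8,30,0,0,0,0,0,0.8,30,0,0,0,0,0,0,30,0,0,0,0,0,0,30]'

```text
time_s: 39.43
tcp_pos: [0.4597, 0.1753, 0.1085]
tcp_rot: [3.14, -0.008, -0.006]
ft_force: [-0.3, -0.5, -0.5]
opening: 0.506
```

```bash
python3 - <<'E'
from h import *
go(.4607,.1782,.0554)
E
```

```text
at [0.4597 0.1753 0.1085] shift [ 0.12 -0.3   5.31] turn [ 0.1   0.22 -0.28] open 0.506 t 39.4333
```

>>> send_rows --rows '[0,0.2,-0.2,0.1,-0.28,0.3,30,0,0,0,0,0,0.8,30,0,0,0,0,0,0,30,0,0,0,0,0,0,30]'

```text
time_s: 39.77
tcp_pos: [0.4607, 0.1784, 0.0961]
tcp_rot: [3.14, -0.001, -0.0]
ft_force: [0.8, -0.2, 0.2]
opening: 0.504
```

```bash
python3 - <<'E'
from h import *
go(.4607,.1782,.0554)
d=get_image("wrist");red(d,manip.state()["tcp_pos"][2]+.0026)
E
```

```text
at [0.4607 0.1784 0.0961] shift [0.   0.01 4.07] turn [ 0.11  0.02 -0.03] open 0.504 t 39.7667
outer 325.0 267.5 48.9 (278, 219, 95, 95) [0.4616 0.1793]
hole 325.0 264.5 20.1 (305, 253, 41, 26) [0.4632 0.1793]
```

>>> send_rows --rows '[0,0,0,0,0,0.6,30,0,0,0,0,0,0.7,30,0,0,0,0,0,0.7,30,0,0,0,0,0,0.5,30,0,0,0,0,0,0,30,0,0,0,0,0,0,30]'

```text
time_s: 40.32
tcp_pos: [0.4606, 0.1782, 0.0684]
tcp_rot: [3.14, -0.001, -0.001]
ft_force: [-0.6, -0.5, -0.5]
opening: 0.508
```

```bash
python3 - <<'E'
from h import *
go(.4607,.1782,.0554)
E
```

```text
at [0.4606 0.1782 0.0684] shift [ 0.01 -0.    1.3 ] turn [ 0.12  0.02 -0.05] open 0.508 t 40.3167
```

>>> send_rows --rows '[0,0,0,0,0,0.5,30,0,0,0,0,0,0.5,30,0,0,0,0,0,0.4,30,0,0,0,0,0,0.1,30,0,0,0,0,0,0,30,0,0,0,0,0,0,30]'

```text
time_s: 40.82
tcp_pos: [0.4619, 0.1787, 0.0555]
tcp_rot: [3.14, -0.002, 0.002]
ft_force: [-0.2, -0.1, -1.5]
opening: 0.502
```

Down. I'll press slightly, release, rise, back away toward the table centre and look at the result.

>>> send_rows --rows '[0,0,0,0,0,0.2,30,0,0,0,0,0,0,30,0,0,0,0,0,0,100,0,0,0,0,0,0,100,0,0,0,0,0,0,100,0,0,0,0,0,0,100,0,0,0,0,0,0,100,0,0,0,0,0,-1,100,0,0,0,0,0,-3,100,0,0,0,0,0,-3.5,100,0,0,0,0,0,-3.5,100]'

```text
time_s: 41.73
tcp_pos: [0.4569, 0.1769, 0.1622]
tcp_rot: [3.133, -0.001, -0.019]
ft_force: [0.4, 0.6, -0.2]
opening: 1.001
```

>>> send_rows --rows '[0,0,0,0,0,-3.5,100,0,0,0,0,2,-2,100,0,0,0,0,3.5,0,100,0,0,0,0,3.5,0,100,0,0,0,0,3.5,0,100,0,0,0,0,3.5,0,100,0,0,0,0,3.5,0,100,0,0,0,0,3.5,0,100,0,0,0,0,3.5,0,100,0,0,0,0,3.5,0,100,0,0,0,0,2,0,100,0,0,0,0,0,0,100]'

```text
time_s: 42.73
tcp_pos: [0.4624, -0.1526, 0.2387]
tcp_rot: [-3.141, -0.011, -0.022]
ft_force: [-0.0, 0.1, 0.3]
opening: 0.997
```

```bash
python3 - <<'E'
from h import *
t=get_image("top");T=t["image"][:,:,::-1];q=get_image("scene")["image"][:,:,::-1]
R=lambda a:cv2.resize(a,(400,300),interpolation=cv2.INTER_CUBIC)
cv2.imwrite("pics/fin.png",np.vstack([np.hstack([R(T[195:270,240:340]),R(q[105:180,290:390])]),np.hstack([R(q[130:205,250:350]),R(T[140:260,185:345])])]))
m=(T.min(2)>130).astype(np.uint8);m[:,:185]=0;m[:,220:]=0;m[:210]=0;m[245:]=0
g=np.abs(T.astype(int)-cv2.medianBlur(T,61)).max(2)>22;g=g.astype(np.uint8);g[:,220:]=0;g[:,:185]=0;g[:140]=0;g[260:]=0
for c in cv2.findContours(g,0,1)[0]:
    if cv2.contourArea(c)>50:
        M=cv2.moments(c);print("jar centroid",M['m10']/M['m00'],M['m01']/M['m00'])
print(manip.state()["time_s"],manip.state()["tcp_pos"])
E
```

```text
jar centroid 201.6533687943262 226.28014184397162
42.8333 [ 0.46279702 -0.14848052  0.23846333]
```

View pics/fin.png

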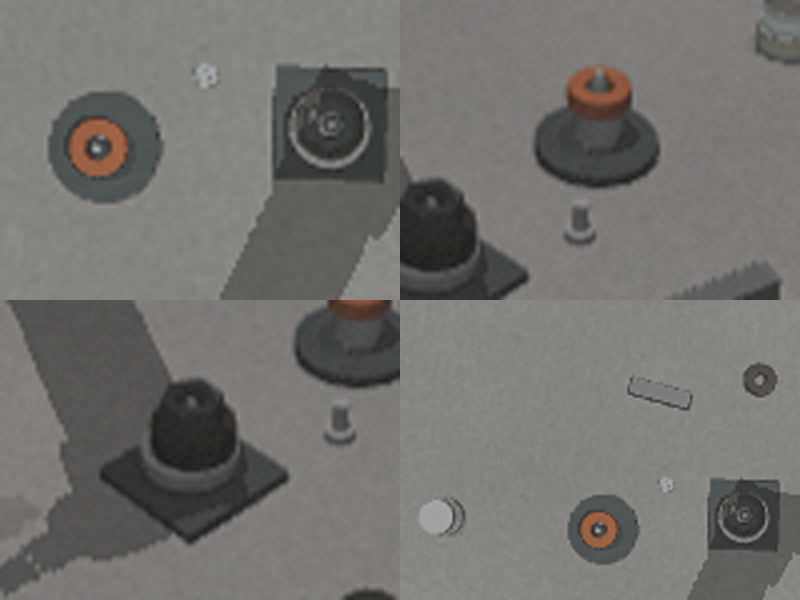

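Both stacks lie flat and concentric. The jar's centroid is unchanged at (201.7,226.3), and the gripper is clear of everything. Handing in.

```bash
python3 -c "
from plant import order
print(order.sign_off())"
```

```text
the job is handed in; nothing more can be done
None
```

Both sets are made up, and I handed the job in at about 43 s of the 149 s allowed. The hand-in gives no verdict.

- **Square arbor:** flange, then the largest dark wheel (about 56 mm; the two decoys are about 41 mm), then the nut.
- **Round arbor:** sleeve, then the small reddish wheel on top.

**Last checks:** the final top and scene views show both stacks flat and concentric. The jar's image centroid is unchanged at (201.7, 226.3). The gripper is open and well clear, at a height of 0.24 m.

**Seating:** each part's release height was within about 1 mm of the value expected for sitting fully down. Reported forces stayed within a few newtons.

**What disagreed:** an automatic circle fit on the held large wheel's hole came out 13 mm off, so I went by the picture instead. The contact force was clear only for the flange; for the other parts I relied on release height and the final views.

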